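# Line up the staining kit by height

## Task

Set out the staining kit on the four white discs in order of height, one thing to a disc: the shortest on the disc next to the red tile, then each next taller one along the row, so that the tallest stands at the far end by the black tile. The things are the small yellow carton, the blue-capped vial, the brown bottle and the purple cup; stand each upright in the middle of its disc and let go of it.

Things in the scene. Friction and masses are not known exactly. Their poses are not given: they have to be found in the camera images.
- coverslip_box: Small pale-yellow carton with a dark-marked top, 21 x 26 x 19 mm (own x, y, z): the SHORTEST of the four, 19 mm high. Rigid, may be gripped by either pair of sides. Loose, 24 to 39 g. Origin at the centre of its underside, z up.
- sample_vial: Upright clear vial with pink content and a ribbed blue cap, round, 20 mm diameter, 48 mm high (second shortest; the cap is the top 12 mm). Loose, rigid, 24 to 39 g. Origin at the centre of its underside, z up.
- brown_bottle: Upright brown bottle with a black cap, round: body 33 mm diameter up to about 50 mm, cap 20 mm diameter, 68 mm high in all (second tallest). Loose, rigid, 60 to 98 g. Origin at the centre of its underside, z up.
- purple_cup: Upright open cup, violet below and pale above, round and wider towards the top: 43 mm diameter at the foot, about 53 mm at 60 mm height, 57 mm at the rim, 86 mm high (the TALLEST). Loose, rigid, 48 to 78 g. Origin at the centre of its underside, z up.
- red_tile: Flat red tile, 56 x 22 x 2 mm, fixed on one end of the row board (which end changes), 54.5 mm from the centre of the end disc along the row; marks the end for the shortest thing. A like black tile lies at the other end. Origin at the centre of its underside, 8 mm above the bench.
- disc_1: White disc with a tiny black centre dot, 62 mm diameter, 2 mm thick, the leftmost (towards +y) of the four equal discs in a straight row at 95 mm spacing on a flat grey board (70 x 430 x 8 mm, lying across in front of the robot). Fixed. Origin at the centre of its underside, 8 mm above the bench; its top, where the thing stands, is 10 mm above the bench. Its y axis runs along the row, z up.
- disc_2: White disc with a tiny black centre dot, 62 mm diameter, 2 mm thick, the second from the left (+y) of the four equal discs in a straight row at 95 mm spacing on a flat grey board (70 x 430 x 8 mm, lying across in front of the robot). Fixed. Origin at the centre of its underside, 8 mm above the bench; its top, where the thing stands, is 10 mm above the bench. Its y axis runs along the row, z up.
- disc_3: White disc with a tiny black centre dot, 62 mm diameter, 2 mm thick, the second from the right (-y) of the four equal discs in a straight row at 95 mm spacing on a flat grey board (70 x 430 x 8 mm, lying across in front of the robot). Fixed. Origin at the centre of its underside, 8 mm above the bench; its top, where the thing stands, is 10 mm above the bench. Its y axis runs along the row, z up.
- disc_4: White disc with a tiny black centre dot, 62 mm diameter, 2 mm thick, the rightmost (towards -y) of the four equal discs in a straight row at 95 mm spacing on a flat grey board (70 x 430 x 8 mm, lying across in front of the robot). Fixed. Origin at the centre of its underside, 8 mm above the bench; its top, where the thing stands, is 10 mm above the bench. Its y axis runs along the row, z up.
Not all that is in view belongs to the job. Leave any turquoise look-alike of the purple_cup alone.

How it is judged:
By the outcome, as a careful person would: the job done as asked, in the order asked, and still so for the second after the job is handed in, with the robot touching nothing.
It also fails if it takes over 101 s, if anything falls off the work surface, if the arm or the gripper's body presses on something with over 40 N, if the wrist force passes 120 N, or if a joint passes its speed limit or range.

## Robot

A 6-joint arm with a two-finger parallel gripper is mounted at the origin on the work surface; the furniture and walls round the work are solid. World frame = base frame: x ahead of the robot, y to its left, z up, the work surface at z = 0. Lengths are in m, angles in rad, forces in N, time in s.
With the tool pointing down it reaches from about 0.325 to 0.775 m from the base axis. Payload 5.5 kg.
Tool frame: the origin (TCP) lies on the centre line of the jaws, within the pads' length; the fingertips stand 17 mm ahead of it and the grasp point (between the pads) lies 2 mm behind it (tip_extent is the distance from the TCP to the fingertips, in m); x points along the fingers, y is the direction in which the jaws open and shut, and the axes are right-handed (so a half turn about x gives the same grasp; the last joint's range is limited). The gripper opens to 85 mm and grips with 20 to 120 N. Pads are 22 mm wide; open, the fingers measure 114 mm over their backs; the gripper's body (76 mm by 85 mm) begins 54 mm behind the grasp point. The pads swing forward as they close: fully open they stand 13 mm farther back than shut.
Start: joints at [-1.259, 0.091, 1.231, -0, 1.82, -0.057], TCP at [0.216, -0.56, 0.248] pointing down, gripper open.
Joint ranges: [-2.87, 2.87], [-0.86, 2.18], [0.17, 2.46], [-1.51, 4.65], [0.06, 2.69], [-2.65, 2.65]. Speed limits (rad/s): [2.57, 2.57, 3.01, 3.14, 3.14, 3.14].

## Interface

Orientations are given as a 3x3 rotation matrix whose columns are the frame's x, y, z axes.
In Python, from plant import get_obs, grab_frame, finish_job, silhouettes, place_of, tip_extent gives the robot as it stands.
- The arm moves only by the tool apply_moves, never from a script. Its arguments are lists of equal length, an entry for each row: "translation": the shift along the tool's x, y, z in m, a list of three; "spin": the turn about the tool's x in rad; "fingers": the opening in per cent of the stroke, from 0 (shut) to 100 (fully open). A call has 1 to 12 rows; each row shifts and turns the pose as measured when the row begins, along the tool's axes as they then stand; what a row does not reach is not made up. A row lasts 1/10 s, in which the tool goes at most 50 mm and 8.59 degrees, less where a joint would pass 70% of its speed; a pose out of reach is approached as far as the arm can. A call is refused whole if a number of a shift passes 0.05 or a number of a turn 0.15, either way. A call with a gripper value outside its range is refused whole. The fingers move at their own pace and stop on an object; "grip_force" is the grip in N (left out, the last holds). Time passes only in rows, so rows that do not move let the fingers close. It gives the time, the measured TCP pose, the force and the opening at its end, in the units of the state.
- get_obs(): the state, without advancing time (a new reading comes with each control period).
- grab_frame(name): name is "side" or "top" or "wrist"; returns a dict with "frame" (384x512x3 uint8, red, green, blue), "fx", "fy", "cx", "cy" (pixels), "R" (3x3) and "t" (3): a world point X has camera coordinates R X + t. Camera axes: x right, y down, z forward; pixel columns grow to the right and rows downward; lengths in m; the calibration is good to about 2 mm. A picture is of the moment at which its call begins. There is no depth.
- finish_job(): hands the job in, once; it reports no verdict.
Trained networks look in a picture, given as the dict that the camera call returned (one of the last four; its "shot" number tells which), for a name from the list of things; names that differ only in an ending like _2 or _b are one class to them, and where a whole thing is asked for, a point or a joint stands for the part that bears it (a point fixed in the world has none). Each returns a list of dicts, best first, with "confidence" (0 to 1); they miss things now and then, are a little off and sometimes report something else, mostly with a low value. They report only what shows in the picture. A call takes as long as a camera call. They do not tell look-alikes from the thing itself.
- silhouettes(picture, target): "pixels" (384x512 bool, what is visible of it) and "uv" ([column, row] in pixels, amid what is visible of it).
- place_of(picture, target): "uv" ([column, row] in pixels: a listed point, or the origin of a listed thing).
The state is a dict: "time": time; "joint_positions": joint angles; "joint_vel": joint speeds; "tau": joint torques, N m; "tcp_pos": TCP position; "ee_rot": TCP orientation; "wrist_force": force on the tool from outside, world axes, zero at the start; "torque": the same for the moment, N m; "gripper_width": opening from 0.0 (shut) to 1.0 (fully open).
Only numpy, scipy, OpenCV 4.12 (cv2) and the standard library are available. Lean on these libraries where they do the work, as an engineer would, in place of code of your own. Each camera call takes 0.05 s, during which the arm holds its last target.

## Working session

There is one attempt and no reset: what is moved stays moved. The work goes in short steps, Python scripts to look and compute and a tool call to move; the robot and the scene stay as the last step left them, time stands still between calls to the robot, and variables do not carry over. Pictures are saved under pics/ and viewed, and the job is handed in when it is done.

Besides the shell and the picture viewer there is one more tool, called after "Call:" in YAML: its name, and indented under it one key for each argument. apply_moves: Moves the arm, as the interface text tells. Its arguments: {"type":"object","properties":{"translation":{"type":"array"},"spin":{"type":"array"},"fingers":{"type":"array"},"grip_force":{"type":"number"}},"required":["translation","spin","fingers"]}

```bash
mkdir -p pics; ls; cat > h.py <<'E'
import numpy as np, cv2
from plant import *
def save(p,n,s=1.5):
    im=cv2.cvtColor(p["frame"],cv2.COLOR_RGB2BGR); cv2.imwrite(f"pics/{n}.png",cv2.resize(im,None,fx=s,fy=s))
def proj(p,X):
    c=np.array(p["R"])@np.array(X)+np.array(p["t"]); return np.array([p["fx"]*c[0]/c[2]+p["cx"],p["fy"]*c[1]/c[2]+p["cy"]])
def ray(p,uv):
    R=np.array(p["R"]);d=R.T@np.array([(uv[0]-p["cx"])/p["fx"],(uv[1]-p["cy"])/p["fy"],1]); return -R.T@np.array(p["t"]),d/np.linalg.norm(d)
def atz(p,uv,z):
    o,d=ray(p,uv); return o+d*(z-o[2])/d[2]
def tri(obs):
    A=np.zeros((3,3));b=np.zeros(3)
    for p,uv in obs:
        o,d=ray(p,uv);M=np.eye(3)-np.outer(d,d);A+=M;b+=M@o
    X=np.linalg.solve(A,b); return X,[np.linalg.norm(proj(p,X)-uv) for p,uv in obs]
E
python3 - <<'E'
from h import *
np.set_printoptions(precision=4,suppress=True)
P={n:grab_frame(n) for n in("side","top")}
for n in P: save(P[n],n+"0"); print(n,-np.array(P[n]["R"]).T@P[n]["t"])
for t in["coverslip_box","sample_vial","brown_bottle","purple_cup","red_tile","disc_1","disc_2","disc_3","disc_4"]:
    r={n:place_of(P[n],t) for n in P}
    for n in P: print(t,n,[(np.round(q["uv"],1).tolist(),round(q["confidence"],2),atz(P[n],q["uv"],.008 if t[:3] in("red","dis") else 0).round(4).tolist()) for q in r[n][:5]])
    if r["side"] and r["top"]: print("   tri",*tri([(P[n],np.array(r[n][0]["uv"])) for n in P]))
print(get_obs())
E
```

```text
pics
side [ 0.3894 -0.7633  0.7676]
top [0.3597 0.0011 1.0637]
coverslip_box side [([253.4, 225.2], 0.7, [0.4604, -0.0925, 0.0])]
coverslip_box top [([302.7, 200.0], 0.6, [0.4518, -0.0979, 0.0])]
   tri [ 0.4556 -0.0975  0.0054] [np.float64(1.7451843497473356), np.float64(1.7297994421526823)]
sample_vial side [([244.0, 169.4], 0.66, [0.4626, 0.1187, 0.0]), ([307.0, 240.5], 0.44, [0.5791, -0.1605, -0.0])]
sample_vial top [([219.9, 193.3], 0.64, [0.4732, 0.1067, 0.0])]
   tri [0.4667 0.1054 0.0123] [np.float64(1.8668650951446966), np.float64(2.116588968116257)]
brown_bottle side [([210.1, 138.9], 0.51, [0.3766, 0.2783, 0.0])]
brown_bottle top [([161.1, 234.0], 0.46, [0.3758, 0.253, 0.0])]
   tri [0.3762 0.2476 0.0226] [np.float64(0.26855094937747104), np.float64(0.33265471712267175)]
purple_cup side [([231.9, 300.4], 0.79, [0.3876, -0.2918, 0.0]), ([288.2, 276.4], 0.64, [0.5155, -0.2521, 0.0])]
purple_cup top [([365.4, 171.4], 0.96, [0.5195, -0.2556, 0.0]), ([380.1, 224.3], 0.71, [0.3878, -0.2851, 0.0])]
   tri [ 0.4539 -0.2685 -0.0115] [np.float64(31.614129849312008), np.float64(27.18
[... 2138 characters left out ...]
28, 0.008]), ([232.1, 144.9], 0.6, [0.593, 0.0739, 0.008])]
   tri [0.5999 0.1667 0.0105] [np.float64(1.8472413970159482), np.float64(2.1745419864999747)]
{'time': 1.0, 'joint_positions': array([-1.2587,  0.0911,  1.2307,  0.    ,  1.8198, -0.0567]), 'joint_vel': array([-0.0017, -0.0001,  0.0008,  0.0009, -0.0011,  0.001 ]), 'tau': array([  0.0005, -45.8486, -41.8105,  -0.0001,   0.0008,  -0.    ]), 'tcp_pos': array([ 0.2163, -0.5597,  0.2483]), 'ee_rot': array([[-0.    ,  0.3605, -0.9328],
       [ 0.    , -0.9328, -0.3605],
       [-1.    , -0.    , -0.    ]]), 'wrist_force': array([0.6199, 1.1817, 0.7182]), 'torque': array([-0.0249, -0.0711, -0.0379]), 'gripper_width': 0.9974994500831766}
```

View pics/top0.png

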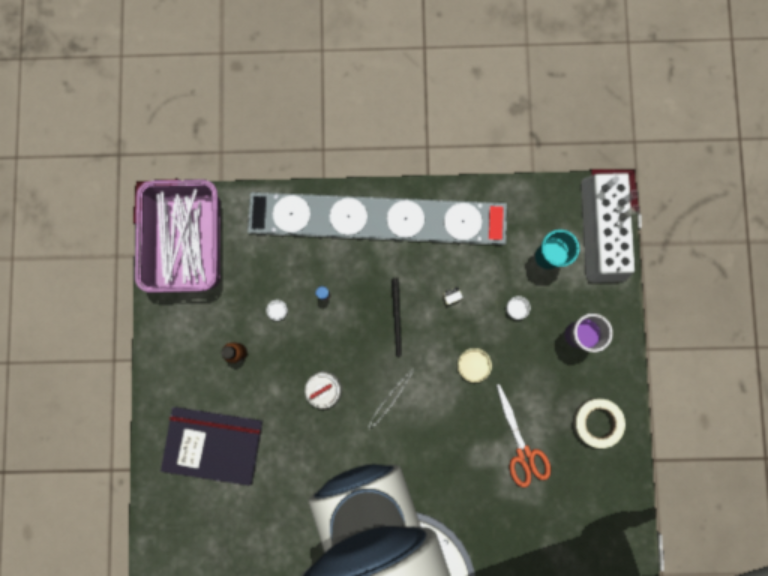

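View pics/side0.png

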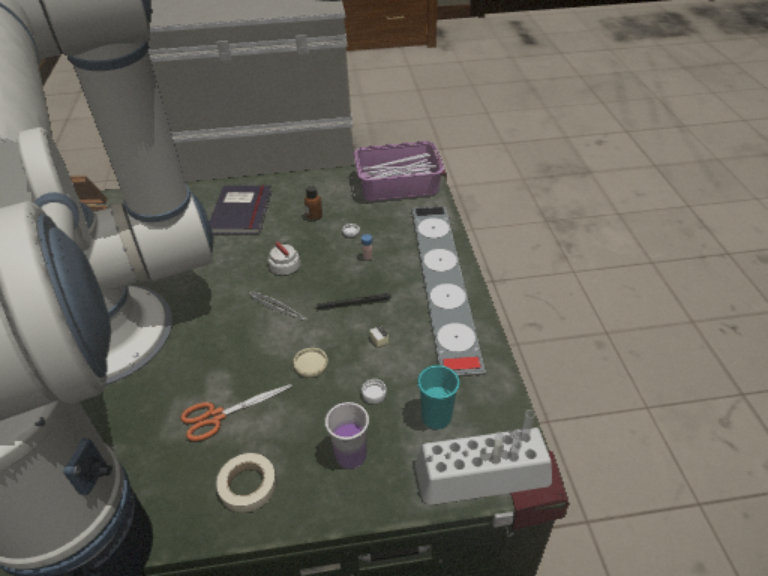

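The top view shows the red tile at the right (-y), around px (497,222) of the 1.5x picture, and the black tile at the left. So box goes to disc_4, vial to disc_3, bottle to disc_2 and purple cup to disc_1. The purple cup is at top px (592,333); the turquoise look-alike at (559,249) stays put. Next I'll refine the positions.

```bash
cat >> h.py <<'E'
def discfit(p,lst):
    pass
def blobs_white(p,roi=None,th=185):
    g=p["frame"].min(axis=2); m=(g>th).astype(np.uint8)
    n,l,s,c=cv2.connectedComponentsWithStats(m); return [(c[i],s[i]) for i in range(1,n) if s[i][4]>60]
E
python3 - <<'E'
from h import *
np.set_printoptions(precision=4,suppress=True)
P={n:grab_frame(n) for n in("side","top","wrist")}
save(P["wrist"],"w0")
for n in ("side","top"):
    for c,s in blobs_white(P[n],th=170):
        X=atz(P[n],c,.010)
        if .53<X[0]<.65 and abs(X[1])<.25: print(n,c,s[4],X)
    for t in["coverslip_box","sample_vial","brown_bottle","purple_cup"]:
        for q in silhouettes(P[n],t)[:3]:
            ys,xs=np.nonzero(q["pixels"]); print(n,t,round(q["confidence"],2),q["uv"],xs.min(),xs.max(),ys.min(),ys.max(),len(xs), P[n]["frame"][q["pixels"]].mean(0))
E
```

```text
side [288.7122 151.4829] 205 [0.6002 0.1647 0.01  ]
side [293.1155 172.8406] 251 [0.5935 0.0704 0.01  ]
side [298.1358 196.9967] 302 [ 0.587  -0.0241  0.01  ]
side [303.8819 224.4148] 364 [ 0.5806 -0.1185  0.01  ]
side coverslip_box 0.34 [233.1, 287.1] 217 245 268 311 991 [108.0918  99.8295 108.1847]
side brown_bottle 0.68 [243.0, 163.5] 240 248 156 173 130 [87.2154 88.9462 92.9308]
side brown_bottle 0.49 [209.6, 133.5] 203 214 124 146 207 [64.6667 51.5121 40.3478]
side purple_cup 0.96 [288.5, 261.9] 279 305 243 285 921 [52.1878 94.8599 93.4625]
side purple_cup 0.88 [232.8, 286.0] 217 245 268 311 977 [107.7165  99.2723 107.9509]
top [193.75 142.06] 500 [0.6021 0.1694 0.01  ]
top [231.786 143.706] 500 [0.5956 0.0745 0.01  ]
top [269.9486 145.3162] 506 [ 0.5891 -0.0203  0.01  ]
top [308.5067 146.7524] 525 [ 0.5831 -0.1157  0.01  ]
top coverslip_box 0.59 [303.5, 195.9] 295 307 193 202 100 [171.85 173.12 168.92]
top sample_vial 0.53 [214.6, 192.9] 210 220 191 200 81 [ 79.8642 109.2099 139.037 ]
top brown_bottle 0.53 [154.5, 235.6] 148 164 229 242 194 [54.9794 42.0928 31.1907]
top purple_cup 0.73 [370.7, 166.0] 357 386 154 180 617 [ 49.4652 127.3015 126.6451]
top purple_cup 0.72 [390.2, 223.2] 378 407 210 234 592 [123.1385 104.8328 133.8868]
```

Call:
apply_moves:
  translation:
    - [0,0,0]
    - [0,0,0]
    - [0,0,0]
    - [0,0,0]
    - [0,0,0]
    - [0,0,0]
    - [0,0,0]
    - [0,0,0]
    - [0,0,0]
  spin: [-0.15,-0.15,-0.15,-0.15,-0.15,-0.15,-0.15,-0.09,0]
  fingers: [100,100,100,100,100,100,100,100,100]
  grip_force: 30

```text
time: 2.45
tcp_pos: [0.2163, -0.5597, 0.2483]
ee_rot: [[-0.0, 0.999, -0.049], [-0.0, -0.049, -0.999], [-1.0, -0.0, 0.0]]
wrist_force: [0.1, -0.9, -0.5]
gripper_width: 1.001
```

View pics/w0.png

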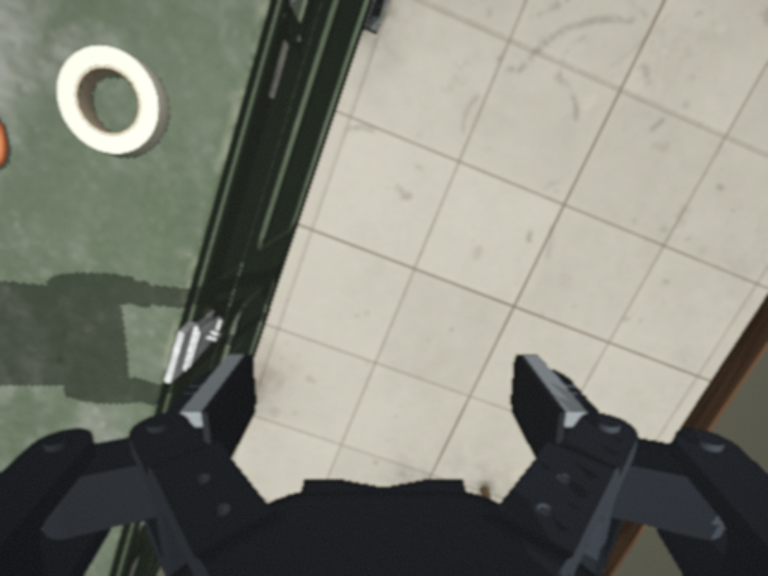

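Call:
apply_moves:
  translation:
    - [0,0.03,-0.03]
    - [0,0.03,-0.03]
    - [0,0.035,-0.035]
    - [0,0.035,-0.035]
    - [0,0.03,-0.03]
    - [0,0.005,-0.005]
    - [0,0,0]
  spin: [0,0,0,0,0,0,0]
  fingers: [100,100,100,100,100,100,100]

```text
time: 3.15
tcp_pos: [0.395, -0.3997, 0.2471]
ee_rot: [[-0.0, 0.997, -0.073], [0.0, -0.073, -0.997], [-1.0, -0.0, -0.0]]
wrist_force: [-0.8, 0.1, -0.2]
gripper_width: 1.002
```

```bash
python3 - <<'E'
from h import *
np.set_printoptions(precision=4,suppress=True)
p=grab_frame("wrist");save(p,"w1");o=get_obs();print(o["tcp_pos"],"cam",-np.array(p["R"]).T@p["t"],p["R"],p["fx"],p["cx"],p["cy"])
for t in["coverslip_box","purple_cup"]:
  print([(q["uv"],q["confidence"],atz(p,q["uv"],0)) for q in place_of(p,t)])
  for q in silhouettes(p,t)[:3]:
            ys,xs=np.nonzero(q["pixels"]); print(t,round(q["confidence"],2),q["uv"],xs.min(),xs.max(),ys.min(),ys.max(),len(xs), p["frame"][q["pixels"]].mean(0))
E
```

```text
[ 0.3945 -0.4001  0.2471] cam [ 0.3999 -0.3317  0.3724] [[ 0.9974 -0.0718 -0.0007]
 [-0.069  -0.961   0.2678]
 [-0.0199 -0.2671 -0.9635]] 285.7037223090835 255.1848824551058 191.49788575961506
[]
[([352.4, 33.1], 0.9, array([ 0.5197, -0.2509,  0.    ])), ([244.6, 81.7], 0.88, array([ 0.3893, -0.2951,  0.    ]))]
purple_cup 0.97 [375.9, 24.5] 336 417 0 55 3399 [ 65.2415 143.8832 144.2971]
purple_cup 0.71 [242.7, 72.7] 213 273 40 104 3053 [185.1153 165.1543 199.1343]
```

View pics/w1.png

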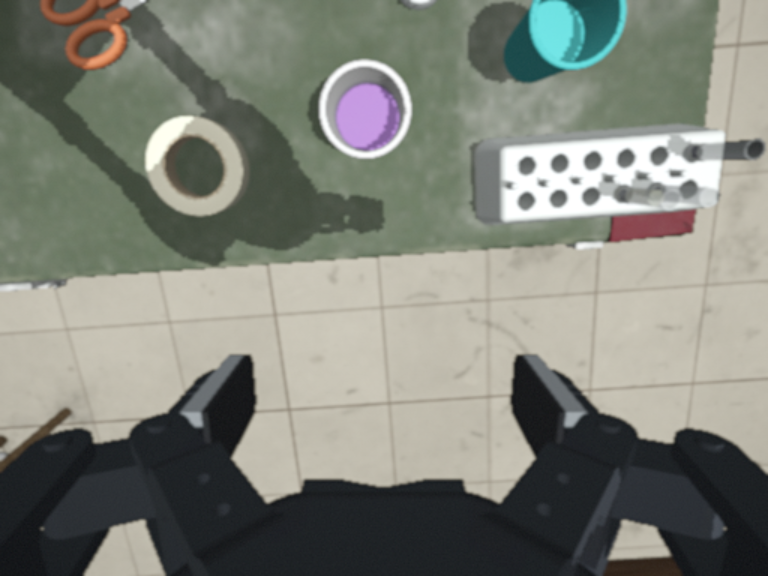

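```bash
python3 - <<'E'
from h import *
np.set_printoptions(precision=4,suppress=True)
P={n:grab_frame(n) for n in("wrist","top","side")}
p=P["wrist"]; print("rim",atz(p,(243,72),.086)); print("width",atz(p,(213,72),.086)-atz(p,(273.5,72),.086))
for s in silhouettes(p,"purple_cup"):
    m=s["pixels"]; 
    if m[:,:300].sum()<1000: continue
    print("hull centre wrist",atz(p,s["uv"],.086))
t=P["top"]; print("top rim",atz(t,((378+407)/2,(210+236)/2),.086))
# rims via fit in side: place_of
for n in P:
    for q in place_of(P[n],"purple_cup"): print(n,q["uv"],atz(P[n],q["uv"],0))
X=tri([(P["wrist"],np.array([243.,72.])),(P["top"],np.array([394.,221.5]))]); print("rim tri",X)
save(t,"t2"); 
E
```

```text
rim [ 0.3894 -0.2969  0.086 ]
width [-0.0562  0.0042  0.    ]
hull centre wrist [ 0.3913 -0.2937  0.086 ]
top rim [ 0.3879 -0.2899  0.086 ]
wrist [247.9, 78.8] [ 0.392 -0.294  0.   ]
top [361.4, 170.0] [ 0.5233 -0.2459  0.    ]
top [383.0, 224.0] [ 0.3884 -0.2922  0.    ]
side [232.3, 302.3] [ 0.388  -0.2964  0.    ]
side [290.0, 277.7] [ 0.5187 -0.2561  0.    ]
side [303.7, 223.9] [ 0.5831 -0.1083  0.    ]
rim tri (array([ 0.3903, -0.2958,  0.0786]), [np.float64(1.2084873382751131), np.float64(0.5126060577957388)])
```

Call:
apply_moves:
  translation:
    - [0.02,-0.003,-0.025]
    - [0.02,-0.003,-0.025]
    - [0.02,-0.003,-0.025]
    - [0.01,-0.003,-0.025]
    - [0,-0.001,-0.004]
    - [0,0,0]
  spin: [0,0,0,0,0,0]
  fingers: [100,100,100,100,100,100]

```text
time: 4.35
tcp_pos: [0.3879, -0.2944, 0.1747]
ee_rot: [[0.001, 0.997, -0.076], [-0.002, -0.076, -0.997], [-1.0, 0.001, 0.002]]
wrist_force: [-0.6, -0.1, 0.6]
gripper_width: 1.001
```

Call:
apply_moves:
  translation:
    - [0.03,0,0]
    - [0.035,0,0]
    - [0.035,0.001,0]
    - [0.02,0,0]
    - [0.001,0,0]
    - [0,0,0]
    - [0,0,0]
    - [0,0,0]
    - [0,0,0]
    - [0,0,0]
  spin: [0,0,0,0,0,0,0,0,0,0]
  fingers: [100,100,100,100,100,40,40,40,40,40]
  grip_force: 25

```text
time: 5.35
tcp_pos: [0.3941, -0.3059, 0.0629]
ee_rot: [[0.016, 0.997, -0.08], [-0.018, -0.08, -0.997], [-1.0, 0.017, 0.017]]
wrist_force: [-0.2, -0.2, -0.3]
gripper_width: 0.644
```

Call:
apply_moves:
  translation:
    - [0,0,0]
    - [0,0,0]
    - [0,0,0]
    - [0,0,0]
  spin: [0,0,0,0]
  fingers: [100,100,100,100]

```text
time: 5.75
tcp_pos: [0.3947, -0.3061, 0.0644]
ee_rot: [[0.017, 0.997, -0.08], [-0.02, -0.08, -0.997], [-1.0, 0.019, 0.018]]
wrist_force: [0.4, -0.2, -0.8]
gripper_width: 1.001
```

```bash
python3 - <<'E'
from h import *
np.set_printoptions(precision=4,suppress=True)
p=grab_frame("wrist");save(p,"w2");o=get_obs();print(o["tcp_pos"],o["ee_rot"],o["gripper_width"],o["joint_positions"],o["wrist_force"])
E
```

```text
[ 0.3947 -0.3061  0.0643] [[ 0.0174  0.9966 -0.0802]
 [-0.0196 -0.0798 -0.9966]
 [-0.9997  0.0189  0.0181]] 0.9968901278250009 [-0.7258 -0.1618  1.8049 -0.0031  1.4724 -0.6454] [-0.3673 -0.0674 -0.557 ]
```

View pics/w2.png

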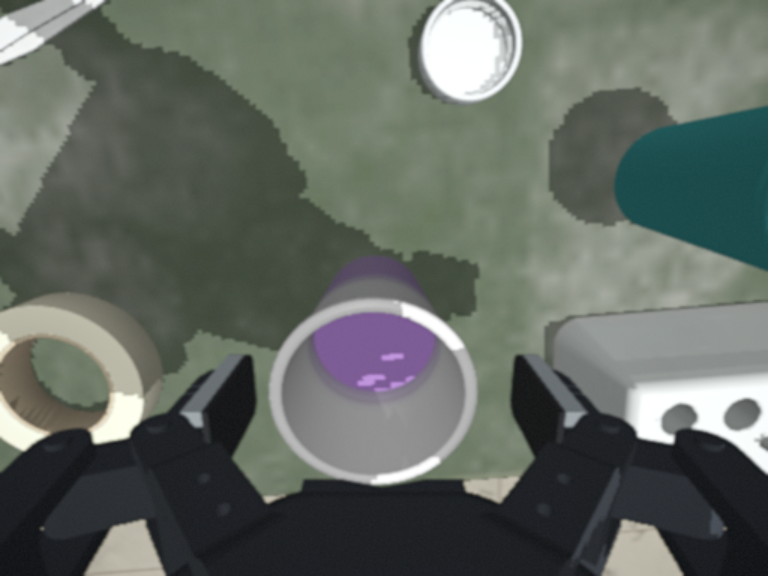

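```bash
python3 - <<'E'
from h import *
np.set_printoptions(precision=4,suppress=True)
p=grab_frame("wrist")
for z in (.086,):
  print(atz(p,(373/1.5,390/1.5),z), atz(p,(270/1.5,390/1.5),z)-atz(p,(477/1.5,390/1.5),z),atz(p,(373/1.5,297/1.5),z),atz(p,(373/1.5,485/1.5),z))
# pad mid between in image: project grasp point
o=get_obs(); print(proj(p,o["tcp_pos"]))
t=grab_frame("top"); save(t,"t3"); print([ (q["uv"],atz(t,q["uv"],0)) for q in place_of(t,"purple_cup")])
E
```

```text
[ 0.3926 -0.2947  0.086 ] [-0.0553  0.005   0.    ] [ 0.3948 -0.2686  0.086 ] [ 0.3899 -0.3254  0.086 ]
[255.1532 257.4261]
[([362.8, 172.2], array([ 0.5177, -0.2491,  0.    ])), ([382.5, 220.9], array([ 0.396 , -0.2914,  0.    ])), ([156.3, 234.4], array([0.375 , 0.2648, 0.    ]))]
```

Call:
apply_moves:
  translation:
    - [0.004,-0.001,-0.005]
    - [0.004,-0.001,-0.004]
    - [0,0,0]
    - [0,0,0]
    - [0,0,0]
    - [0,0,0]
    - [0,0,0]
    - [0,0,0]
  spin: [0,0,0,0,0,0,0,0]
  fingers: [100,100,100,30,30,30,30,30]
  grip_force: 25

```text
time: 6.75
tcp_pos: [0.3933, -0.2961, 0.055]
ee_rot: [[0.017, 0.997, -0.08], [-0.019, -0.08, -0.997], [-1.0, 0.018, 0.018]]
wrist_force: [-0.3, 0.1, 0.4]
gripper_width: 0.639
```

Call:
apply_moves:
  translation:
    - [0,0,0]
    - [0,0,0]
    - [-0.01,0,0]
    - [-0.015,0,0]
    - [-0.02,0,0]
    - [-0.02,0,0]
    - [-0.02,0,0]
    - [-0.01,0,0]
    - [0,0,0]
  spin: [0,0,0,0,0,0,0,0,0]
  fingers: [30,30,30,30,30,30,30,30,30]

```text
time: 7.65
tcp_pos: [0.3916, -0.2943, 0.1596]
ee_rot: [[0.019, 0.997, -0.08], [-0.021, -0.08, -0.997], [-1.0, 0.021, 0.019]]
wrist_force: [0.7, -0.3, -0.4]
gripper_width: 0.635
```

```bash
python3 - <<'E'
from h import *
p=grab_frame("wrist");save(p,"w3");s=grab_frame("side");save(s,"s3"); print(get_obs()["wrist_force"])
cv2.imwrite("pics/b3.png",np.hstack([cv2.imread("pics/w3.png")[::2,::2],cv2.imread("pics/s3.png")[::2,::2]]))
E
```

```text
[-0.4759395  -1.14117196 -1.43225407]
```

View pics/b3.png

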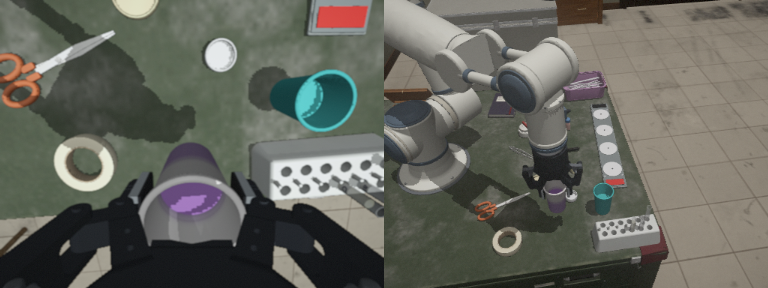

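Call:
apply_moves:
  translation:
    - [0,0.005,-0.01]
    - [0,0.009,-0.0185]
    - [0,0.009,-0.0185]
    - [0,0.009,-0.0185]
    - [0,0.009,-0.0185]
    - [0,0.009,-0.0185]
    - [0,0.009,-0.0185]
    - [0,0.009,-0.0185]
    - [0,0.009,-0.0185]
    - [0,0.009,-0.0185]
    - [0,0.009,-0.0185]
    - [0,0.009,-0.0185]
  spin: [0,0,0,0,0,0,0,0,0,0,0,0]
  fingers: [30,30,30,30,30,30,30,30,30,30,30,30]

```text
time: 8.95
tcp_pos: [0.5114, -0.0724, 0.138]
ee_rot: [[-0.008, 0.997, -0.082], [-0.005, -0.082, -0.997], [-1.0, -0.008, 0.005]]
wrist_force: [0.1, 0.4, -1.5]
gripper_width: 0.636
```

Call:
apply_moves:
  translation:
    - [-0.006,0.011,-0.019]
    - [-0.006,0.011,-0.019]
    - [-0.006,0.011,-0.019]
    - [-0.006,0.011,-0.019]
    - [-0.006,0.011,-0.019]
    - [-0.006,0.011,-0.019]
    - [-0.004,0.006,-0.013]
    - [0,0,0]
    - [0,0,0]
  spin: [0,0,0,0,0,0,0,0,0]
  fingers: [30,30,30,30,30,30,30,30,30]

```text
time: 9.85
tcp_pos: [0.5917, 0.0635, 0.1628]
ee_rot: [[-0.032, 0.997, -0.076], [-0.002, -0.076, -0.997], [-0.999, -0.032, 0.004]]
wrist_force: [-0.5, -0.9, -0.1]
gripper_width: 0.637
```

```bash
cat >> h.py <<'E'
def discs(p,z=.010):
    out=[]
    for q in silhouettes(p,"disc_1"):
        ys,xs=np.nonzero(q["pixels"]); c=max(cv2.findContours(q["pixels"].astype(np.uint8),0,1)[0],key=len)
        if len(c)<8: continue
        # back-project contour on plane, fit circle
        pts=np.array([atz(p,u[0].astype(float),z)[:2] for u in c]); A=np.c_[2*pts,np.ones(len(pts))]
        s=np.linalg.lstsq(A,(pts**2).sum(1),rcond=None)[0]; r=np.sqrt(s[2]+s[0]**2+s[1]**2)
        out.append((round(q["confidence"],2),s[:2].round(4).tolist(),round(float(r),4),(xs.min(),xs.max(),ys.min(),ys.max())))
    return out
E
python3 - <<'E'
from h import *
np.set_printoptions(precision=4,suppress=True)
p=grab_frame("wrist");save(p,"w4");o=get_obs();print(o["tcp_pos"])
for d in discs(p): print(d)
for q in place_of(p,"disc_1"): print(q["uv"],q["confidence"],atz(p,q["uv"],.008))
E
```

```text
[0.5916 0.0633 0.1627]
(0.71, [0.6009, 0.1696], 0.0308, (np.int64(227), np.int64(296), np.int64(29), np.int64(103)))
(0.65, [0.5957, 0.0775], 0.0288, (np.int64(232), np.int64(293), np.int64(139), np.int64(196)))
[261.0, 171.3] 0.96 [0.5933 0.074  0.008 ]
[264.3, 63.8] 0.57 [0.6032 0.1725 0.008 ]
```

View pics/w4.png

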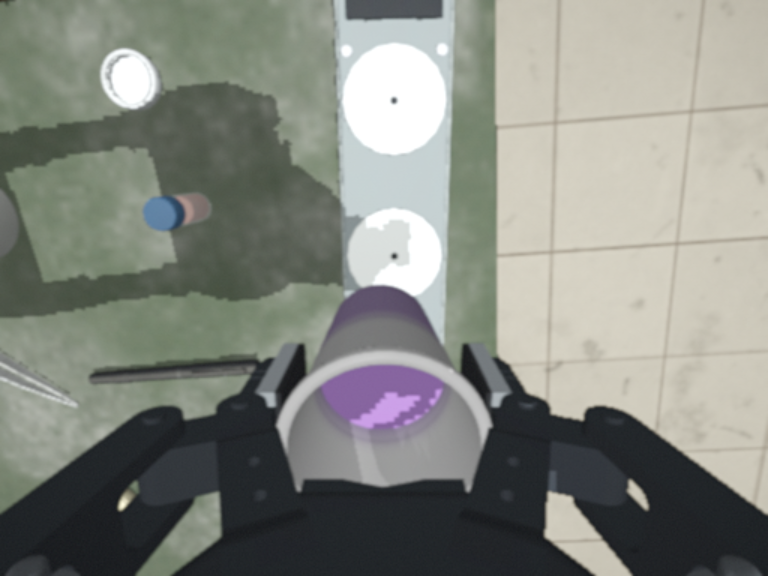

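```bash
python3 - <<'E'
from h import *
np.set_printoptions(precision=4,suppress=True)
p=grab_frame("wrist");o=get_obs()
a,b=atz(p,(393/1.5,100/1.5),.01),atz(p,(394/1.5,256/1.5),.01);print(a,b,np.linalg.norm(a-b))
T=o["tcp_pos"];R=o["ee_rot"]; print(T,R)
f=T+R[:,0]*.055+R[:,0]*0; print("foot",f, "bottom centre in px",proj(p,f))
# visible foot of cup: front foot edge px (378,287)/1.5 ; predicted foot circle top
for off in (0,):
  th=np.linspace(0,6.28,60); C=[proj(p,f+.0215*(np.cos(t)*R[:,1]+np.sin(t)*R[:,2])) for t in th]; C=np.array(C); print("pred foot px min/max",C.min(0)*1.5,C.max(0)*1.5)
  g=T-R[:,0]*.031; C=np.array([proj(p,g+.0285*(np.cos(t)*R[:,1]+np.sin(t)*R[:,2])) for t in th]); print("pred rim px",C.min(0)*1.5,C.max(0)*1.5)
E
```

```text
[0.6013 0.1692 0.01  ] [0.5952 0.074  0.01  ] 0.0954023111461499
[0.5919 0.0626 0.1636] [[-0.0305  0.9965 -0.0774]
 [-0.0013 -0.0775 -0.997 ]
 [-0.9995 -0.0303  0.0036]]
foot [0.5902 0.0625 0.1086] bottom centre in px [255.4334 217.5948]
pred foot px min/max [335.0971 279.8997] [431.2079 370.1716]
pred rim px [270.7123 342.8275] [495.46   537.3747]
```

Call:
apply_moves:
  translation:
    - [0,0.0003,-0.01]
    - [0,0.0003,-0.014]
    - [0,0.0003,-0.014]
    - [0,0.0003,-0.014]
    - [0,0.0003,-0.014]
    - [0,0.0003,-0.014]
    - [0,0.0003,-0.014]
    - [0,0.0003,-0.01]
    - [0,0,-0.004]
    - [0,0,0]
    - [0,0,0]
  spin: [0,0,0,0,0,0,0,0,0,0,0]
  fingers: [30,30,30,30,30,30,30,30,30,30,30]

```text
time: 11.15
tcp_pos: [0.6031, 0.1802, 0.1632]
ee_rot: [[-0.03, 0.997, -0.077], [-0.001, -0.077, -0.997], [-1.0, -0.03, 0.003]]
wrist_force: [-0.8, 0.3, -0.7]
gripper_width: 0.633
```

Call:
apply_moves:
  translation:
    - [0.01,0,0.003]
    - [0.014,0,0.003]
    - [0.014,0,0.002]
    - [0.014,0,0]
    - [0.014,0,0]
    - [0.008,0,0]
    - [0.004,0,0]
    - [0,0,0]
    - [0,0,0]
  spin: [0,0,0,0,0,0,0,0,0]
  fingers: [30,30,30,30,30,30,30,30,30]

```text
time: 12.05
tcp_pos: [0.5985, 0.1685, 0.0755]
ee_rot: [[-0.035, 0.996, -0.081], [-0.003, -0.081, -0.997], [-0.999, -0.034, 0.005]]
wrist_force: [-0.3, 0.0, -0.5]
gripper_width: 0.633
```

```bash
python3 - <<'E'
from h import *
p=grab_frame("wrist");save(p,"w5");s=grab_frame("top");save(s,"t5")
E
```

```text
(no output)
```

View pics/w5.png

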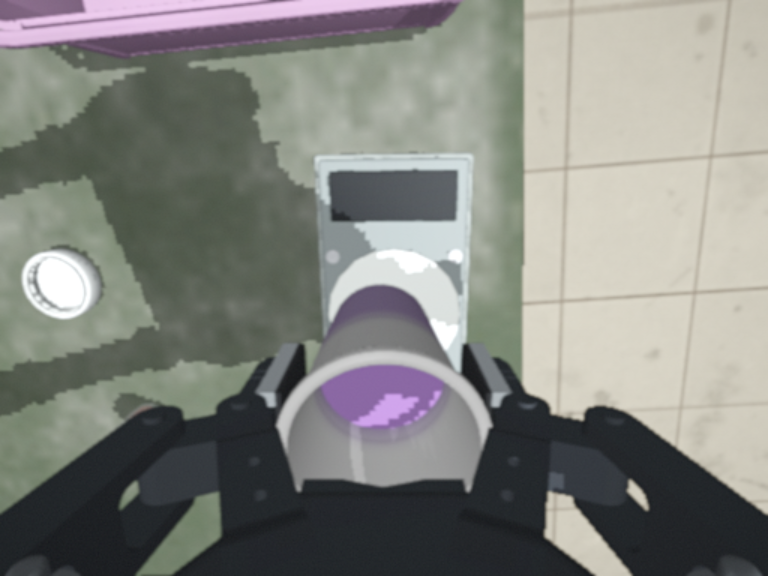

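Call:
apply_moves:
  translation:
    - [0.002,0.002,-0.002]
    - [0.002,0.0025,-0.002]
    - [0.002,0,0]
    - [0.001,0,0]
    - [0,0,0]
  spin: [0,0,0,0,0]
  fingers: [30,30,30,30,30]

```text
time: 12.65
tcp_pos: [0.6049, 0.173, 0.0703]
ee_rot: [[-0.03, 0.996, -0.08], [-0.002, -0.08, -0.997], [-1.0, -0.03, 0.004]]
wrist_force: [0.4, -0.4, 0.2]
gripper_width: 0.64
```

Call:
apply_moves:
  translation:
    - [0.0015,-0.001,0.001]
    - [0.0015,-0.001,0]
    - [0.001,0,0]
    - [0,0,0]
    - [0,0,0]
  spin: [0,0,0,0,0]
  fingers: [30,30,30,30,30]

```text
time: 13.15
tcp_pos: [0.6023, 0.1719, 0.0659]
ee_rot: [[-0.031, 0.996, -0.08], [-0.002, -0.08, -0.997], [-1.0, -0.03, 0.004]]
wrist_force: [-0.0, 0.3, -1.2]
gripper_width: 0.639
```

```bash
python3 - <<'E'
from h import *
p=grab_frame("wrist");save(p,"w6");s=grab_frame("side");save(s,"s6"); o=get_obs(); print(o["tcp_pos"],o["wrist_force"])
f=o["tcp_pos"]+o["ee_rot"][:,0]*.055;print(f)
im=s["frame"][90:210,230:350]; cv2.imwrite("pics/s6c.png",cv2.resize(cv2.cvtColor(im,cv2.COLOR_RGB2BGR),None,fx=5,fy=5))
E
```

```text
[0.60233036 0.17192125 0.06592772] [-0.00104953  0.50947282 -0.99934843]
[0.6006504  0.17182413 0.01095347]
```

View pics/s6c.png

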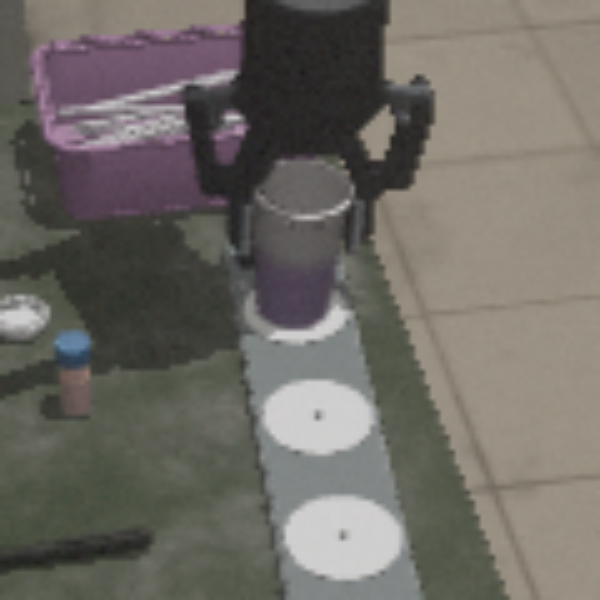

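Call:
apply_moves:
  translation:
    - [0.001,0,0]
    - [0,0,0]
    - [0,0,0]
    - [0,0,0]
    - [0,0,0]
    - [0,0,0]
    - [0,0,0]
  spin: [0,0,0,0,0,0,0]
  fingers: [30,30,70,80,100,100,100]

```text
time: 13.95
tcp_pos: [0.6028, 0.1721, 0.0659]
ee_rot: [[-0.029, 0.996, -0.08], [-0.001, -0.08, -0.997], [-1.0, -0.029, 0.004]]
wrist_force: [-0.4, 0.1, 0.4]
gripper_width: 1.003
```

Call:
apply_moves:
  translation:
    - [-0.01,0,0]
    - [-0.02,0,0]
    - [-0.025,0,0]
    - [-0.025,0,0]
    - [-0.02,0,0]
    - [-0.01,0,0]
    - [0,0,0]
  spin: [0,0,0,0,0,0,0]
  fingers: [100,100,100,100,100,100,100]

```text
time: 14.65
tcp_pos: [0.6058, 0.1721, 0.1829]
ee_rot: [[-0.029, 0.996, -0.08], [-0.001, -0.08, -0.997], [-1.0, -0.029, 0.004]]
wrist_force: [-0.2, -0.4, 0.0]
gripper_width: 1.004
```

Call:
apply_moves:
  translation:
    - [0,-0.01,0]
    - [0,-0.02,0.003]
    - [0,-0.02,0.003]
    - [0,-0.02,0.003]
    - [0,-0.02,0.003]
    - [0,-0.02,0.003]
    - [0,-0.02,0.003]
    - [0,-0.02,0.003]
    - [0,-0.02,0.003]
    - [0,-0.02,0.003]
    - [0,-0.01,0.003]
    - [0,0,0]
  spin: [0,0,0,0,0,0,0,0,0,0,0,0]
  fingers: [100,100,100,100,100,100,100,100,100,100,100,100]

```text
time: 15.85
tcp_pos: [0.3839, 0.1565, 0.1718]
ee_rot: [[-0.056, 0.995, -0.079], [-0.008, -0.08, -0.997], [-0.998, -0.055, 0.012]]
wrist_force: [0.2, 0.8, 1.3]
gripper_width: 0.999
```

```bash
python3 - <<'E'
from h import *
np.set_printoptions(precision=4,suppress=True)
p=grab_frame("wrist");save(p,"w7");t=grab_frame("top");save(t,"t7");o=get_obs();print(o["tcp_pos"],o["ee_rot"][:,0])
for P in (p,t):
  for q in place_of(P,"brown_bottle"): print(q["uv"],q["confidence"],atz(P,q["uv"],0))
  for q in silhouettes(P,"brown_bottle"):
    ys,xs=np.nonzero(q["pixels"]); print(xs.min(),xs.max(),ys.min(),ys.max(),q["confidence"])
E
```

```text
[0.385  0.1566 0.1719] [-0.0555 -0.0076 -0.9984]
[242.0, 72.4] 0.92 [0.3697 0.2609 0.    ]
[491.8, 150.2] 0.57 [0.611  0.1685 0.    ]
223 262 46 89 0.96
439 500 214 266 0.28
[231.8, 145.2] 0.42 [0.594  0.0753 0.    ]
```

View pics/w7.png

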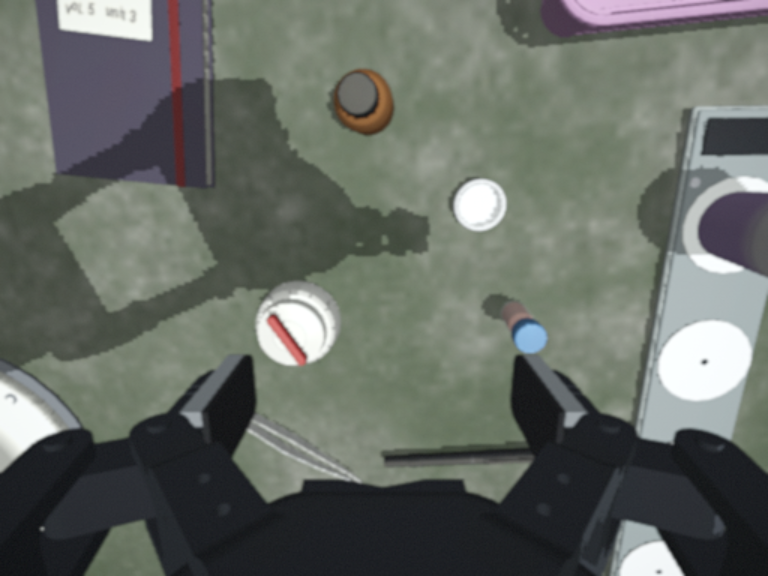

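View pics/t7.png

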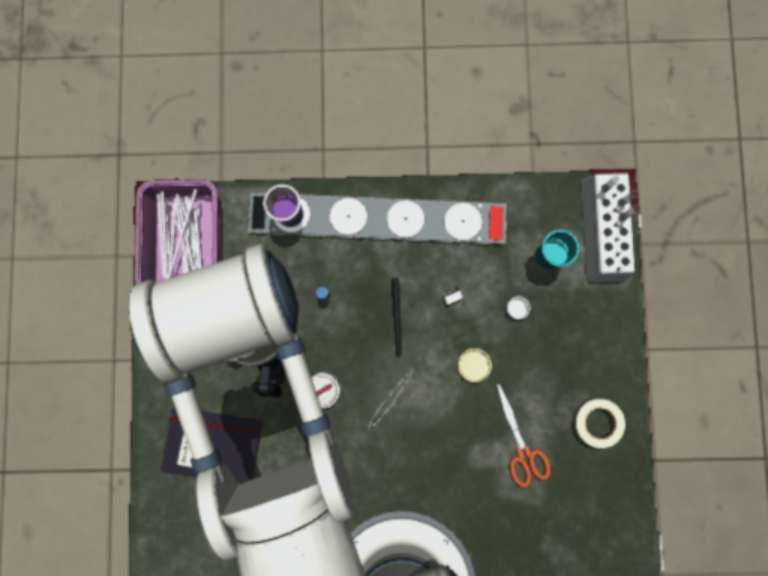

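```bash
python3 - <<'E'
from h import *
np.set_printoptions(precision=4,suppress=True)
p=grab_frame("wrist")
c=p["frame"]; print("cap",atz(p,(238,62),.068)); print("body shoulder edges bottom", atz(p,(366/1.5,133/1.5),.0),atz(p,(393/1.5,105/1.5),.025))
print("cap from top view0",tri([(p,np.array([238.,62.])),(grab_frame("top"),np.array([153.,234.7]))]))
print("vial cap px (530,337):",atz(p,(530/1.5,337/1.5),.048), place_of(p,"sample_vial")[:2])
E
```

```text
cap [0.3757 0.2605 0.068 ]
body shoulder edges bottom [0.3725 0.2463 0.    ] [0.392  0.2587 0.025 ]
cap from top view0 (array([0.3733, 0.2645, 0.0365]), [np.float64(1.3222368648123959), np.float64(0.4552260225595133)])
vial cap px (530,337): [0.4668 0.1168 0.048 ] [{'uv': [340.1, 204.9], 'confidence': 0.81}]
```

Call:
apply_moves:
  translation:
    - [-0.012,-0.002,-0.01]
    - [-0.012,-0.003,-0.012]
    - [-0.012,-0.003,-0.012]
    - [-0.012,-0.003,-0.012]
    - [-0.012,-0.003,-0.012]
    - [-0.012,-0.003,-0.012]
    - [-0.01,-0.002,-0.01]
    - [0,0,0]
    - [0,0,0]
  spin: [0,0,0,0,0,0,0,0,0]
  fingers: [100,100,100,100,100,100,100,100,100]

```text
time: 17.2
tcp_pos: [0.3774, 0.2492, 0.2668]
ee_rot: [[-0.049, 0.996, -0.077], [-0.002, -0.077, -0.997], [-0.999, -0.049, 0.006]]
wrist_force: [-0.2, -0.5, -0.9]
gripper_width: 0.995
```

```bash
python3 - <<'E'
from h import *
np.set_printoptions(precision=4,suppress=True)
p=grab_frame("wrist");save(p,"w8");o=get_obs();print(o["tcp_pos"],o["ee_rot"][:,0],o["joint_positions"])
for P in (p,):
  for q in place_of(P,"brown_bottle"): print(q["uv"],q["confidence"],atz(P,q["uv"],0))
  for q in silhouettes(P,"brown_bottle"):
    ys,xs=np.nonzero(q["pixels"]); print(xs.min(),xs.max(),ys.min(),ys.max(),q["confidence"])
E
```

```text
[0.3774 0.2491 0.2669] [-0.0491 -0.0018 -0.9988] [ 0.4926 -0.2647  1.5339  0.023   1.9163  0.577 ]
[259.2, 154.8] 0.93 [0.3705 0.2598 0.    ]
248 273 143 171 0.73
```

View pics/w8.png

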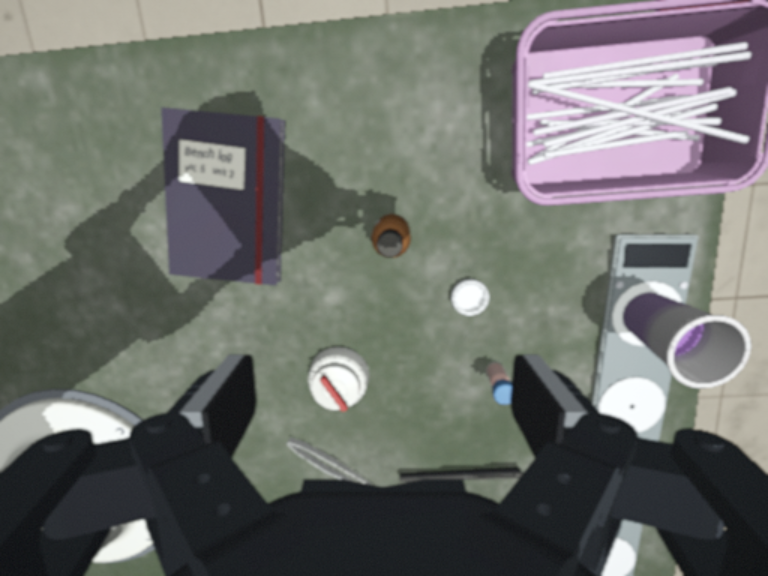

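```bash
python3 - <<'E'
from h import *
p=grab_frame("wrist"); print(atz(p,(259.5,162),.068))
E
```

```text
[0.37326048 0.26071469 0.068     ]
```

Call:
apply_moves:
  translation:
    - [0.04,0,-0.003]
    - [0.045,0,-0.003]
    - [0.045,0,-0.003]
    - [0,0,0]
    - [0,0,0]
  spin: [0,0,0,0,0]
  fingers: [100,100,100,100,100]

```text
time: 17.9
tcp_pos: [0.3716, 0.2548, 0.1324]
ee_rot: [[-0.05, 0.995, -0.082], [-0.003, -0.082, -0.997], [-0.999, -0.049, 0.007]]
wrist_force: [-0.2, 0.5, 0.1]
gripper_width: 1.0
```

Call:
apply_moves:
  translation:
    - [-0.045,0,0]
    - [-0.045,0,0]
    - [-0.04,0,0]
    - [0,0,0]
    - [0,0,0]
  spin: [0,0,0,0,0]
  fingers: [100,100,100,100,100]

```text
time: 18.4
tcp_pos: [0.3786, 0.2534, 0.2757]
ee_rot: [[-0.044, 0.995, -0.085], [-0.0, -0.085, -0.996], [-0.999, -0.044, 0.004]]
wrist_force: [0.8, 0.3, -0.6]
gripper_width: 1.0
```

Call:
apply_moves:
  translation:
    - [0.045,0.001,-0.001]
    - [0.045,0.001,-0.002]
    - [0.045,0.001,-0.002]
    - [0.045,0.001,-0.002]
    - [0,0,0]
    - [0,0,0]
  spin: [0,0,0,0,0,0]
  fingers: [100,100,100,100,100,100]

```text
time: 19.0
tcp_pos: [0.3793, 0.2611, 0.0999]
ee_rot: [[-0.03, 0.996, -0.086], [0.007, -0.086, -0.996], [-1.0, -0.03, -0.004]]
wrist_force: [1.0, 0.1, 1.3]
gripper_width: 0.997
```

Call:
apply_moves:
  translation:
    - [0.045,-0.003,0]
    - [0.018,-0.002,0]
    - [0,0,0]
    - [0,0,0]
  spin: [0,0,0,0]
  fingers: [100,100,100,100]

```text
time: 19.4
tcp_pos: [0.3787, 0.2651, 0.0488]
ee_rot: [[-0.015, 0.996, -0.087], [0.016, -0.087, -0.996], [-1.0, -0.016, -0.014]]
wrist_force: [-0.1, -0.4, -0.1]
gripper_width: 0.999
```

```bash
python3 - <<'E'
from h import *
p=grab_frame("wrist");save(p,"w9");o=get_obs();print(o["tcp_pos"])
E
```

```text
[0.3790658  0.2652829  0.04924509]
```

View pics/w9.png

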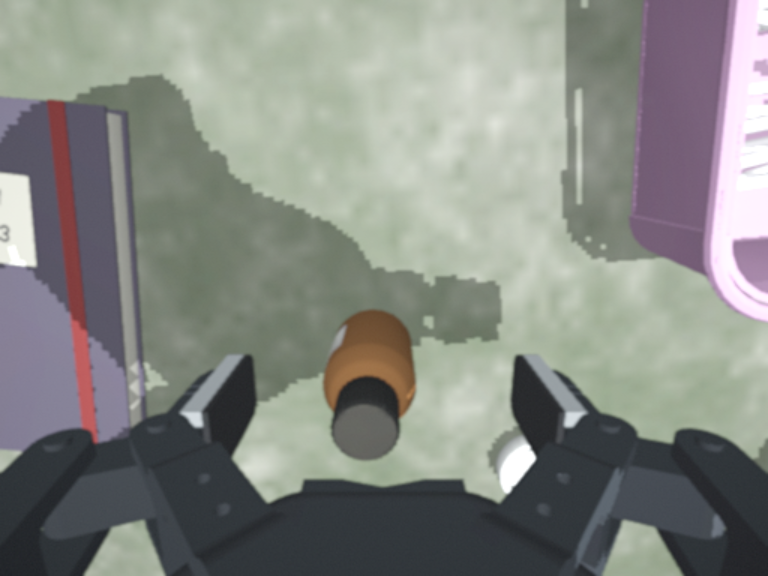

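```bash
python3 - <<'E'
from h import *
p=grab_frame("wrist");print(atz(p,(244,284),.068),atz(p,(370/1.5,311/1.5),.0))
E
```

```text
[0.37439675 0.26305891 0.068     ] [0.37367839 0.27548939 0.        ]
```

Call:
apply_moves:
  translation:
    - [0.006,-0.002,0.002]
    - [0.006,-0.002,0.002]
    - [0.006,-0.001,0]
    - [0,0,0]
    - [0,0,0]
    - [0,0,0]
    - [0,0,0]
    - [0,0,0]
    - [0,0,0]
    - [0,0,0]
    - [0,0,0]
  spin: [0,0,0,0,0,0,0,0,0,0,0]
  fingers: [100,100,100,100,10,10,10,10,10,10,10]
  grip_force: 30

```text
time: 20.6
tcp_pos: [0.375, 0.2626, 0.0335]
ee_rot: [[-0.009, 0.996, -0.087], [0.019, -0.087, -0.996], [-1.0, -0.01, -0.018]]
wrist_force: [0.1, 0.3, -1.3]
gripper_width: 0.373
```

Call:
apply_moves:
  translation:
    - [-0.01,0,0]
    - [-0.02,0,0]
    - [-0.025,0,0]
    - [-0.025,0,0]
    - [-0.02,0,0]
    - [-0.01,0.005,0.005]
    - [0,0.01,0.011]
    - [0,0.01,0.011]
    - [0,0.01,0.011]
    - [0,0.01,0.011]
    - [0,0.01,0.011]
    - [0,0.01,0.011]
  spin: [0,0,0,0,0,0,0,0,0,0,0,0]
  fingers: [10,10,10,10,10,10,10,10,10,10,10,10]

```text
time: 21.8
tcp_pos: [0.4365, 0.1799, 0.1496]
ee_rot: [[-0.008, 0.996, -0.084], [0.018, -0.084, -0.996], [-1.0, -0.01, -0.018]]
wrist_force: [-0.2, 0.0, -1.7]
gripper_width: 0.368
```

Call:
apply_moves:
  translation:
    - [0,0.01,0.011]
    - [0,0.011,0.013]
    - [0,0.011,0.013]
    - [0,0.011,0.013]
    - [0,0.011,0.013]
    - [0,0.011,0.013]
    - [0,0.011,0.013]
    - [0,0.011,0.013]
    - [0,0.011,0.013]
    - [0,0.011,0.013]
    - [0,0.01,0.011]
    - [0,0.01,0.011]
  spin: [0,0,0,0,0,0,0,0,0,0,0,0]
  fingers: [10,10,10,10,10,10,10,10,10,10,10,10]

```text
time: 23.0
tcp_pos: [0.5574, 0.0057, 0.1432]
ee_rot: [[-0.014, 0.996, -0.086], [0.016, -0.086, -0.996], [-1.0, -0.015, -0.015]]
wrist_force: [-0.1, 0.5, -0.9]
gripper_width: 0.369
```

Call:
apply_moves:
  translation:
    - [0,0.01,0.005]
    - [0,0.01,0.005]
    - [0,0.01,0.003]
    - [0,0.005,0.002]
    - [0,0,0]
    - [0,0,0]
  spin: [0,0,0,0,0,0]
  fingers: [10,10,10,10,10,10]

```text
time: 23.6
tcp_pos: [0.5951, -0.0146, 0.1415]
ee_rot: [[-0.015, 0.996, -0.087], [0.016, -0.087, -0.996], [-1.0, -0.017, -0.015]]
wrist_force: [0.4, -1.0, -0.5]
gripper_width: 0.369
```

```bash
python3 - <<'E'
from h import *
np.set_printoptions(precision=4,suppress=True)
p=grab_frame("wrist");save(p,"w10");o=get_obs();print(o["tcp_pos"],o["ee_rot"][:,0])
for d in discs(p): print(d[:3])
T=o["tcp_pos"];R=o["ee_rot"]; th=np.linspace(0,6.28,60)
for h,r,n in ((.0335,.0165,"foot"),(-.0345,.010,"cap")):
  C=np.array([proj(p,T+R[:,0]*h+r*(np.cos(t)*R[:,1]+np.sin(t)*R[:,2])) for t in th])*1.5; print(n,C.min(0),C.max(0))
print(proj(p,(.5952,.074,.01))*1.5)
E
```

```text
[ 0.595  -0.0145  0.1415] [-0.0151  0.0165 -0.9998]
(0.93, [0.5887, -0.0158], 0.0279)
(0.59, [0.595, 0.0751], 0.0302)
foot [341.294  305.7308] [423.8698 382.3223]
cap [341.766  418.9653] [422.8126 488.5786]
[373.5813 135.0437]
```

View pics/w10.png

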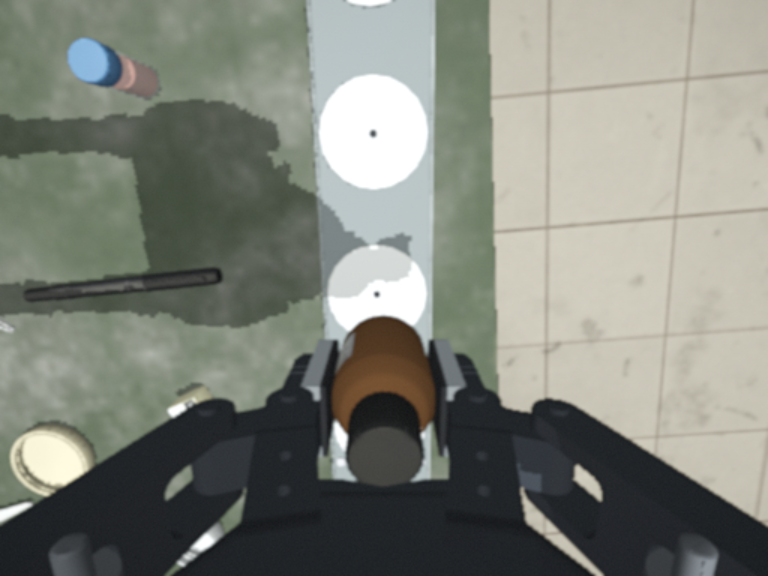

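Call:
apply_moves:
  translation:
    - [0,-0.001,-0.01]
    - [0,-0.001,-0.012]
    - [0,-0.0012,-0.013]
    - [0,-0.0012,-0.013]
    - [0,-0.0012,-0.013]
    - [0,-0.001,-0.01]
    - [0,-0.001,-0.008]
    - [0,0,-0.004]
    - [0,0,0]
    - [0,0,0]
  spin: [0,0,0,0,0,0,0,0,0,0]
  fingers: [10,10,10,10,10,10,10,10,10,10]

```text
time: 24.7
tcp_pos: [0.5934, 0.0791, 0.1439]
ee_rot: [[-0.014, 0.996, -0.083], [0.017, -0.083, -0.996], [-1.0, -0.015, -0.016]]
wrist_force: [-0.7, -0.3, -0.4]
gripper_width: 0.368
```

Call:
apply_moves:
  translation:
    - [0.01,0.001,0.002]
    - [0.013,0.001,0.002]
    - [0.013,0.001,0.002]
    - [0.013,0,0]
    - [0.013,0,0]
    - [0.013,0,0]
    - [0.008,0,0]
    - [0.004,0,0]
    - [0,0,0]
    - [0,0,0]
  spin: [0,0,0,0,0,0,0,0,0,0]
  fingers: [10,10,10,10,10,10,10,10,10,10]

```text
time: 25.7
tcp_pos: [0.5933, 0.0717, 0.0458]
ee_rot: [[-0.019, 0.996, -0.086], [0.016, -0.086, -0.996], [-1.0, -0.02, -0.015]]
wrist_force: [-1.0, 0.2, -0.8]
gripper_width: 0.37
```

Call:
apply_moves:
  translation:
    - [0,0.0005,-0.0015]
    - [0.001,0.0005,-0.001]
    - [0,0,0]
    - [0,0,0]
  spin: [0,0,0,0]
  fingers: [10,10,10,10]

```text
time: 26.1
tcp_pos: [0.596, 0.0746, 0.0474]
ee_rot: [[-0.015, 0.996, -0.086], [0.017, -0.085, -0.996], [-1.0, -0.016, -0.015]]
wrist_force: [-0.7, 0.3, 0.1]
gripper_width: 0.37
```

```bash
python3 - <<'E'
from h import *
s=grab_frame("side"); o=get_obs(); print(o["tcp_pos"],o["wrist_force"])
im=s["frame"][110:210,240:340]; cv2.imwrite("pics/s11c.png",cv2.resize(cv2.cvtColor(im,cv2.COLOR_RGB2BGR),None,fx=5,fy=5))
E
```

```text
[0.59600479 0.07462331 0.0474338 ] [ 0.38675488  0.58599593 -0.09299236]
```

View pics/s11c.png

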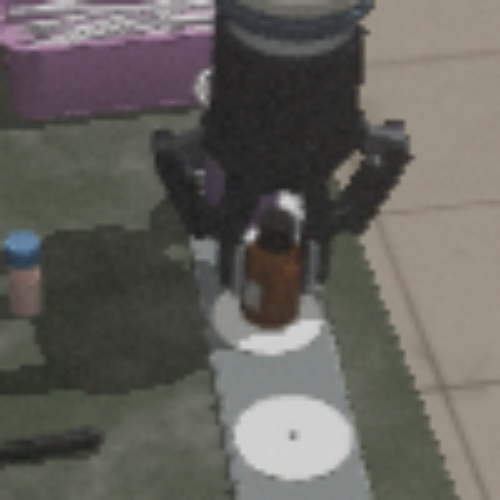

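Call:
apply_moves:
  translation:
    - [0.002,-0.001,0]
    - [0.002,0,0]
    - [0.0005,0,0]
    - [0,0,0]
    - [0,0,0]
  spin: [0,0,0,0,0]
  fingers: [10,10,10,10,10]

```text
time: 26.65
tcp_pos: [0.5952, 0.0748, 0.0436]
ee_rot: [[-0.013, 0.996, -0.086], [0.017, -0.085, -0.996], [-1.0, -0.015, -0.015]]
wrist_force: [-0.4, 0.2, -0.4]
gripper_width: 0.371
```

Call:
apply_moves:
  translation:
    - [0,0,0]
    - [0,0,0]
    - [0,0,0]
    - [0,0,0]
    - [-0.01,0,0]
    - [-0.015,0,0]
    - [-0.02,0,0]
    - [-0.025,0,0]
    - [-0.025,0,0]
    - [-0.02,0,0]
    - [-0.01,0,0]
    - [0,0,0]
  spin: [0,0,0,0,0,0,0,0,0,0,0,0]
  fingers: [50,70,80,80,80,80,80,80,80,80,80,80]

```text
time: 27.85
tcp_pos: [0.5974, 0.0724, 0.1819]
ee_rot: [[-0.007, 0.996, -0.086], [0.017, -0.086, -0.996], [-1.0, -0.009, -0.016]]
wrist_force: [0.1, 0.5, -0.5]
gripper_width: 0.8
```

```bash
python3 - <<'E'
from h import *
p=grab_frame("wrist");save(p,"w12");o=get_obs();print(o["tcp_pos"])
for q in place_of(p,"sample_vial"): print(q["uv"],q["confidence"],atz(p,q["uv"],0))
for q in silhouettes(p,"sample_vial"):
    ys,xs=np.nonzero(q["pixels"]); print(xs.min(),xs.max(),ys.min(),ys.max(),q["confidence"])
E
```

```text
[0.59724808 0.07245863 0.1810023 ]
[133.0, 148.5] 0.58 [0.46738443 0.11695384 0.        ]
99 139 141 165 0.64
```

View pics/w12.png

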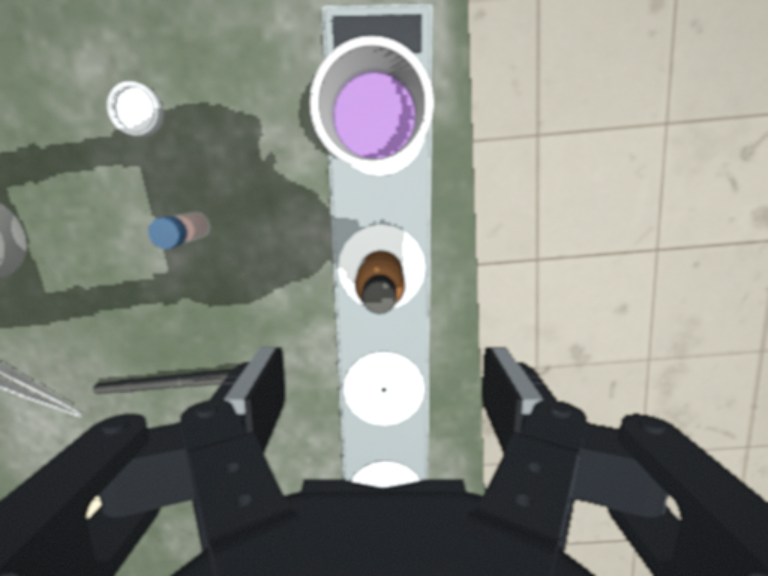

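Call:
apply_moves:
  translation:
    - [0,-0.01,0]
    - [0,-0.012,0]
    - [0,-0.013,0.001]
    - [0,-0.013,0.001]
    - [0,-0.013,0.001]
    - [0,-0.013,0.001]
    - [0,-0.013,0.001]
    - [0,-0.013,0.001]
    - [0,-0.013,0]
    - [0,-0.008,0]
    - [0,0,0]
    - [0,0,0]
  spin: [0,0,0,0,0,0,0,0,0,0,0,0]
  fingers: [80,80,80,80,80,80,80,80,80,80,80,80]

```text
time: 29.2
tcp_pos: [0.4583, 0.0772, 0.1633]
ee_rot: [[-0.043, 0.995, -0.085], [0.015, -0.085, -0.996], [-0.999, -0.044, -0.011]]
wrist_force: [-0.1, -0.0, -0.9]
gripper_width: 0.8
```

```bash
python3 - <<'E'
from h import *
p=grab_frame("wrist");save(p,"w13");o=get_obs();print(o["tcp_pos"],o["ee_rot"][:,0])
for q in place_of(p,"sample_vial"): print(q["uv"],q["confidence"],atz(p,q["uv"],0))
for q in silhouettes(p,"sample_vial"):
    ys,xs=np.nonzero(q["pixels"]); print(xs.min(),xs.max(),ys.min(),ys.max(),q["confidence"])
im=p["frame"].astype(int); m=((im[...,2]-im[...,0])>60)&(im[...,1]<190); ys,xs=np.nonzero(m[:,:400]); print("blue",xs.min(),xs.max(),ys.min(),ys.max(),xs.mean(),ys.mean(),len(xs), atz(p,(xs.mean(),ys.mean()),.045))
E
```

```text
[0.45843188 0.07721578 0.16328779] [-0.0432802   0.01486119 -0.99895244]
[266.5, 145.2] 0.7 [0.46555723 0.11468224 0.        ]
254 276 135 161 0.93
blue 254 276 138 160 264.55913978494624 149.03225806451613 93 [0.46429724 0.11604229 0.045     ]
```

View pics/w13.png

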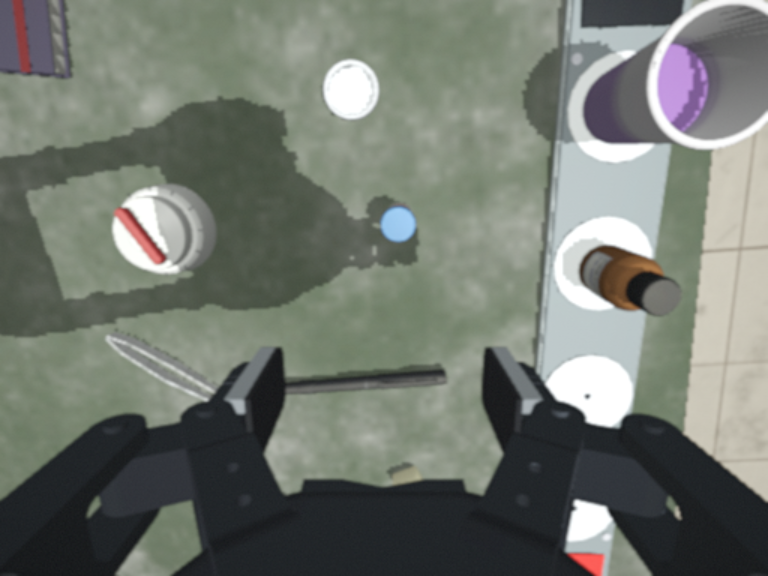

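Call:
apply_moves:
  translation:
    - [-0.015,0,-0.006]
    - [-0.02,0,-0.008]
    - [-0.02,0,-0.008]
    - [-0.02,0,-0.007]
    - [-0.01,0,-0.004]
    - [0,0,0]
    - [0.045,0.0,-0.001]
    - [0.045,0.0,-0.001]
    - [0.045,0.0,-0.001]
    - [0.025,0,0]
    - [0,0,0]
    - [0,0,0]
  spin: [0,0,0,0,0,0,0,0,0,0,0,0]
  fingers: [80,80,80,80,80,80,80,80,80,80,80,80]

```text
time: 30.55
tcp_pos: [0.4594, 0.1131, 0.0813]
ee_rot: [[-0.048, 0.995, -0.088], [0.013, -0.088, -0.996], [-0.999, -0.049, -0.009]]
wrist_force: [0.2, -0.1, 1.3]
gripper_width: 0.799
```

Call:
apply_moves:
  translation:
    - [0.032,0.004,-0.001]
    - [0.018,0.003,-0.001]
    - [0,0,0]
    - [0,0,0]
  spin: [0,0,0,0]
  fingers: [80,80,80,80]

```text
time: 30.95
tcp_pos: [0.4687, 0.1152, 0.0372]
ee_rot: [[-0.038, 0.995, -0.089], [0.014, -0.088, -0.996], [-0.999, -0.039, -0.011]]
wrist_force: [0.0, -0.3, 0.8]
gripper_width: 0.799
```

```bash
python3 - <<'E'
from h import *
p=grab_frame("wrist");save(p,"w14");o=get_obs();print(o["tcp_pos"],o["ee_rot"][:,0])
im=p["frame"].astype(int); m=((im[...,2]-im[...,0])>60)&(im[...,1]<190); ys,xs=np.nonzero(m[:,:400]); print("blue",xs.min(),xs.max(),ys.min(),ys.max(),xs.mean(),ys.mean(),len(xs))
E
```

```text
[0.46891046 0.11521414 0.03747147] [-0.03707378  0.01451377 -0.99920713]
blue 226 265 246 283 245.6079869600652 264.8288508557457 1227
```

View pics/w14.png

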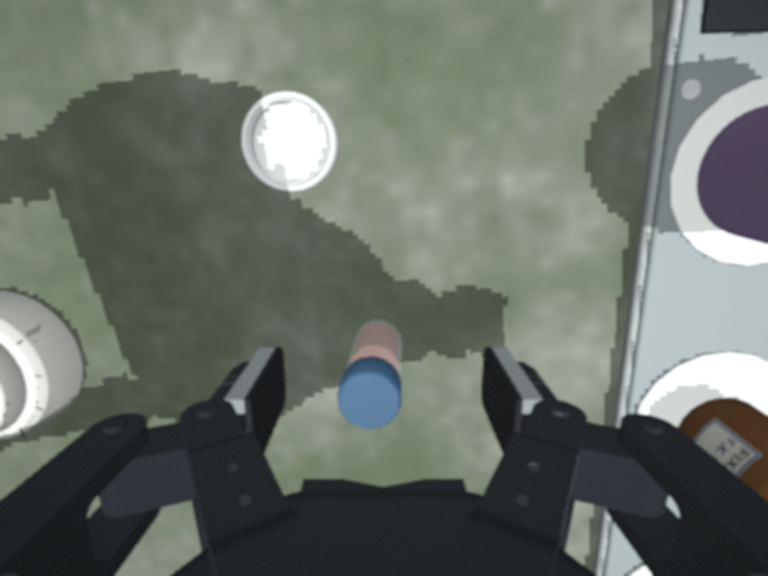

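```bash
python3 - <<'E'
from h import *
p=grab_frame("wrist");print(atz(p,(246,264.5),.048),atz(p,(378/1.5,320/1.5),.0))
E
```

```text
[0.46536986 0.11755855 0.048     ] [0.46636704 0.12502648 0.        ]
```

Call:
apply_moves:
  translation:
    - [0.005,-0.0015,-0.001]
    - [0.005,-0.001,0]
    - [0.001,0,0]
    - [0,0,0]
    - [0,0,0]
    - [0,0,0]
    - [0,0,0]
    - [0,0,0]
    - [0,0,0]
    - [0,0,0]
    - [0,0,0]
  spin: [0,0,0,0,0,0,0,0,0,0,0]
  fingers: [80,80,80,5,5,5,5,5,5,5,5]
  grip_force: 30

```text
time: 32.15
tcp_pos: [0.4676, 0.117, 0.0293]
ee_rot: [[-0.032, 0.996, -0.088], [0.015, -0.088, -0.996], [-0.999, -0.033, -0.013]]
wrist_force: [0.6, -0.9, -0.5]
gripper_width: 0.214
```

Call:
apply_moves:
  translation:
    - [-0.01,0,0]
    - [-0.02,0,0]
    - [-0.03,0,0]
    - [-0.03,0,0]
    - [-0.02,0,0]
    - [0,0.004,0.006]
    - [0,0.007,0.011]
    - [0,0.007,0.011]
    - [0,0.007,0.011]
    - [0,0.007,0.011]
    - [0,0.007,0.011]
    - [0,0.007,0.011]
  spin: [0,0,0,0,0,0,0,0,0,0,0,0]
  fingers: [5,5,5,5,5,5,5,5,5,5,5,5]

```text
time: 33.35
tcp_pos: [0.5112, 0.0325, 0.1378]
ee_rot: [[-0.039, 0.995, -0.088], [0.014, -0.088, -0.996], [-0.999, -0.04, -0.011]]
wrist_force: [-1.3, -0.2, 0.4]
gripper_width: 0.218
```

Call:
apply_moves:
  translation:
    - [0,0.007,0.011]
    - [0,0.007,0.011]
    - [0,0.007,0.011]
    - [0,0.007,0.011]
    - [0,0.007,0.011]
    - [0,0.007,0.011]
    - [0,0.007,0.011]
    - [0,0.007,0.011]
    - [0,0.007,0.011]
    - [0,0.006,0.011]
    - [0,0.004,0.006]
    - [0,0,0]
  spin: [0,0,0,0,0,0,0,0,0,0,0,0]
  fingers: [5,5,5,5,5,5,5,5,5,5,5,5]

```text
time: 34.55
tcp_pos: [0.5795, -0.1028, 0.1321]
ee_rot: [[-0.041, 0.995, -0.091], [0.014, -0.09, -0.996], [-0.999, -0.042, -0.011]]
wrist_force: [-1.8, 0.6, -0.8]
gripper_width: 0.21
```

```bash
python3 - <<'E'
from h import *
np.set_printoptions(precision=4,suppress=True)
p=grab_frame("wrist");save(p,"w15");o=get_obs();print(o["tcp_pos"],o["ee_rot"][:,0])
for d in discs(p): print(d[:3])
T=o["tcp_pos"];R=o["ee_rot"]; th=np.linspace(0,6.28,60)
for h,r,n in ((.0293,.010,"foot"),(-.0187,.010,"cap")):
  C=np.array([proj(p,T+R[:,0]*h+r*(np.cos(t)*R[:,1]+np.sin(t)*R[:,2])) for t in th])*1.5; print(n,C.min(0),C.max(0))
print(proj(p,(.5887,-.0205,.01))*1.5)
E
```

```text
[ 0.5794 -0.1024  0.1321] [-0.0406  0.0145 -0.9991]
(0.85, [0.5884, -0.0199], 0.0305)
(0.78, [0.5925, 0.0527], 0.0105)
(0.6, [0.5825, -0.1111], 0.0285)
foot [356.6579 324.3705] [407.9336 371.8087]
cap [346.5757 385.5707] [417.4793 448.1069]
[395.3746 142.8644]
```

View pics/w15.png

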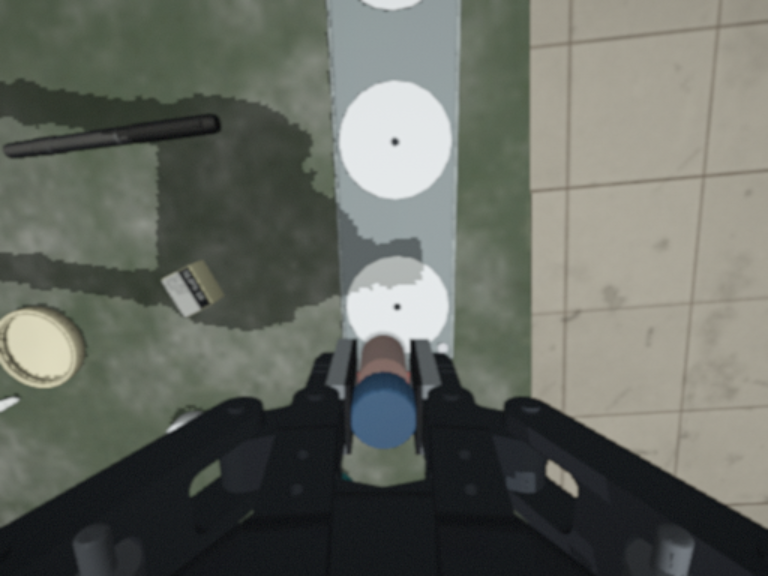

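Call:
apply_moves:
  translation:
    - [0,0.0005,-0.01]
    - [0,0.0005,-0.012]
    - [0,0.0005,-0.013]
    - [0,0.0005,-0.013]
    - [0,0.0005,-0.012]
    - [0,0,-0.01]
    - [0,0,-0.007]
    - [0,0,-0.002]
    - [0,0,0]
    - [0,0,0]
  spin: [0,0,0,0,0,0,0,0,0,0]
  fingers: [5,5,5,5,5,5,5,5,5,5]

```text
time: 35.65
tcp_pos: [0.589, -0.0124, 0.1337]
ee_rot: [[-0.04, 0.996, -0.085], [0.015, -0.084, -0.996], [-0.999, -0.041, -0.012]]
wrist_force: [-0.0, 0.4, -0.4]
gripper_width: 0.222
```

Call:
apply_moves:
  translation:
    - [0.01,0.0015,0.002]
    - [0.013,0.0015,0.002]
    - [0.013,0.0015,0.002]
    - [0.013,0.0015,0.002]
    - [0.013,0.001,0]
    - [0.012,0,0]
    - [0.008,0,0]
    - [0.003,0,0]
    - [0,0,0]
    - [0,0,0]
  spin: [0,0,0,0,0,0,0,0,0,0]
  fingers: [5,5,5,5,5,5,5,5,5,5]

```text
time: 36.65
tcp_pos: [0.5911, -0.0223, 0.0396]
ee_rot: [[-0.043, 0.995, -0.088], [0.015, -0.087, -0.996], [-0.999, -0.044, -0.011]]
wrist_force: [-0.3, -0.4, -0.3]
gripper_width: 0.215
```

Call:
apply_moves:
  translation:
    - [-0.002,-0.0007,-0.0015]
    - [0,-0.0007,-0.0008]
    - [0,0,0]
    - [0,0,0]
  spin: [0,0,0,0]
  fingers: [5,5,5,5]

```text
time: 37.05
tcp_pos: [0.5904, -0.0194, 0.0425]
ee_rot: [[-0.041, 0.995, -0.087], [0.015, -0.087, -0.996], [-0.999, -0.042, -0.012]]
wrist_force: [-0.3, -0.1, 0.2]
gripper_width: 0.211
```

```bash
python3 - <<'E'
from h import *
s=grab_frame("side"); o=get_obs(); print(o["tcp_pos"],o["wrist_force"])
im=s["frame"][130:230,250:350]; cv2.imwrite("pics/s16c.png",cv2.resize(cv2.cvtColor(im,cv2.COLOR_RGB2BGR),None,fx=5,fy=5))
E
```

```text
[ 0.59040769 -0.01942698  0.04248155] [-0.89065845  0.23280968 -0.34300038]
```

View pics/s16c.png

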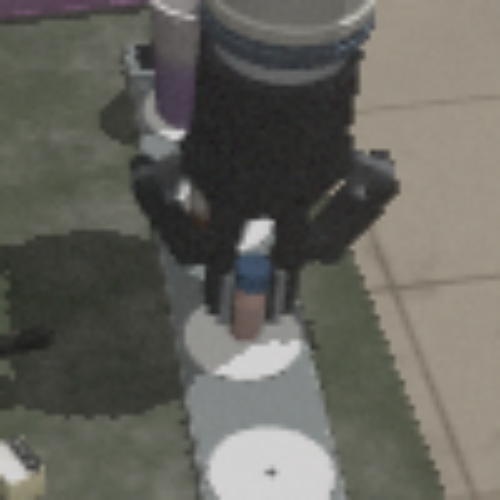

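```bash
python3 - <<'E'
from h import *
s=grab_frame("side"); o=get_obs()
im=s["frame"][170:215,280:325]; im=cv2.resize(cv2.cvtColor(im,cv2.COLOR_RGB2BGR),None,fx=14,fy=14,interpolation=cv2.INTER_NEAREST)
th=np.linspace(0,6.3,80)
def draw(c,r,z,col):
    P=np.array([(proj(s,(c[0]+r*np.cos(t),c[1]+r*np.sin(t),z))-[280,170]+.5)*14 for t in th]).astype(int); cv2.polylines(im,[P],True,col,1)
c=(.587,-.0241); draw(c,.031,.01,(0,0,255)); draw(c,.01,.0135,(0,255,0)); draw(c,.01,.058,(255,255,0))
cv2.imwrite("pics/s17.png",im[:600])
p=grab_frame("wrist");save(p,"w17")
E
```

```text
(no output)
```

View pics/s17.png

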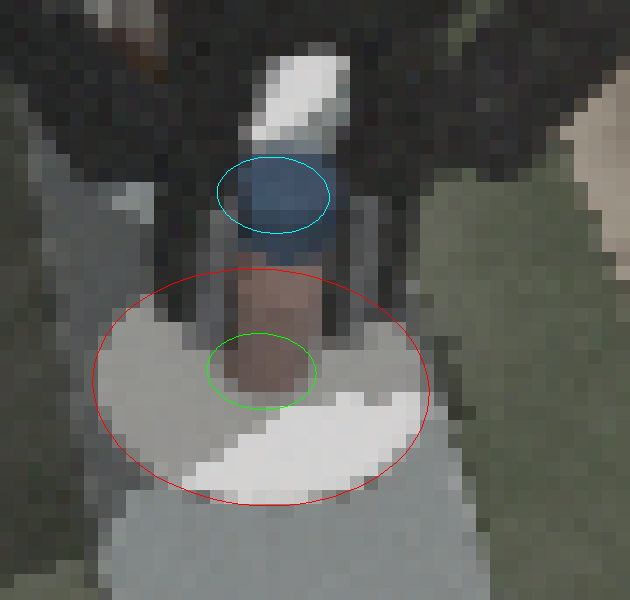

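View pics/w17.png

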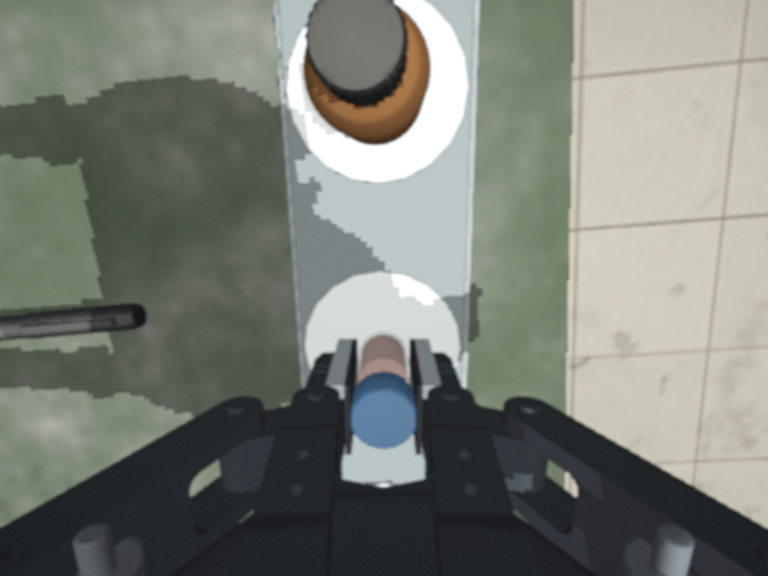

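Call:
apply_moves:
  translation:
    - [0.002,-0.0005,0]
    - [0.0015,0,0]
    - [0,0,0]
    - [0,0,0]
  spin: [0,0,0,0]
  fingers: [5,5,5,5]

```text
time: 37.6
tcp_pos: [0.5898, -0.0195, 0.0394]
ee_rot: [[-0.041, 0.995, -0.087], [0.015, -0.087, -0.996], [-0.999, -0.042, -0.012]]
wrist_force: [-0.7, 0.5, 0.6]
gripper_width: 0.217
```

Call:
apply_moves:
  translation:
    - [0,0,0]
    - [0,0,0]
    - [0,0,0]
    - [0,0,0]
    - [-0.01,0,0]
    - [-0.015,0,0]
    - [-0.02,0,0]
    - [-0.025,0,0]
    - [-0.025,0,0]
    - [-0.02,0,0]
    - [-0.01,0,0]
    - [0,0,0]
  spin: [0,0,0,0,0,0,0,0,0,0,0,0]
  fingers: [30,40,60,60,60,60,60,60,60,60,60,60]

```text
time: 38.8
tcp_pos: [0.5957, -0.0217, 0.1771]
ee_rot: [[-0.035, 0.996, -0.087], [0.015, -0.087, -0.996], [-0.999, -0.036, -0.011]]
wrist_force: [0.6, -0.0, 0.1]
gripper_width: 0.599
```

```bash
python3 - <<'E'
from h import *
p=grab_frame("wrist");save(p,"w18");o=get_obs();print(o["tcp_pos"],o["ee_rot"][:,0])
for q in place_of(p,"coverslip_box"): print(q["uv"],q["confidence"],atz(p,q["uv"],0))
for q in silhouettes(p,"coverslip_box"):
    ys,xs=np.nonzero(q["pixels"]); print(xs.min(),xs.max(),ys.min(),ys.max(),q["confidence"])
E
```

```text
[ 0.59553173 -0.02164742  0.17623383] [-0.03595466  0.01464136 -0.99924616]
[149.4, 243.5] 0.57 [ 0.45894682 -0.08828165  0.        ]
131 162 235 266 0.7
241 261 174 202 0.21
```

View pics/w18.png

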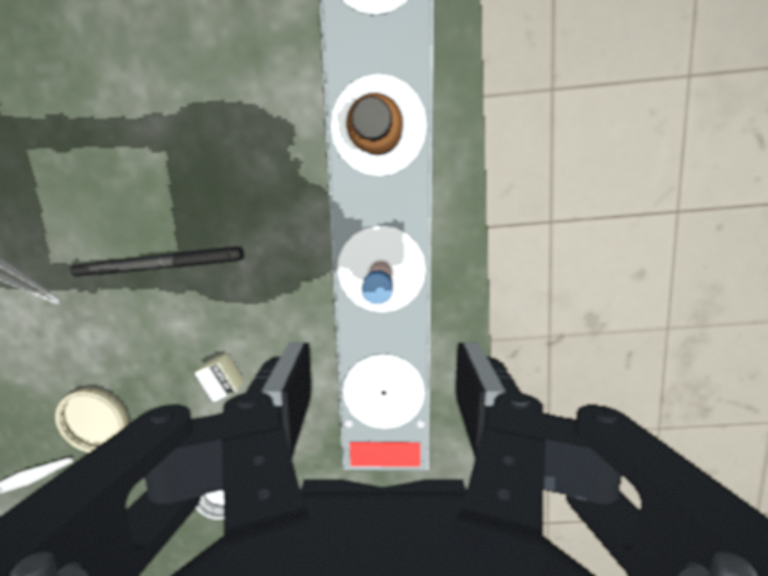

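Call:
apply_moves:
  translation:
    - [-0.002,-0.008,0.008]
    - [-0.004,-0.01,0.01]
    - [-0.004,-0.01,0.01]
    - [-0.004,-0.01,0.01]
    - [-0.004,-0.01,0.01]
    - [-0.004,-0.01,0.01]
    - [-0.004,-0.01,0.01]
    - [-0.004,-0.01,0.01]
    - [-0.004,-0.01,0.01]
    - [-0.004,-0.01,0.01]
    - [-0.004,-0.01,0.01]
    - [-0.004,-0.01,0.01]
  spin: [0,0,0,0,0,0,0,0,0,0,0,0]
  fingers: [60,60,60,60,60,60,60,60,60,60,60,60]

```text
time: 40.15
tcp_pos: [0.4558, -0.1387, 0.2235]
ee_rot: [[-0.048, 0.995, -0.088], [0.015, -0.087, -0.996], [-0.999, -0.049, -0.011]]
wrist_force: [0.2, 0.0, 0.1]
gripper_width: 0.604
```

Call:
apply_moves:
  translation:
    - [0,0,0.004]
    - [0,0,0]
    - [0,0,0]
  spin: [0,0,0]
  fingers: [60,60,60]

```text
time: 40.45
tcp_pos: [0.4545, -0.1445, 0.2246]
ee_rot: [[-0.046, 0.995, -0.09], [0.014, -0.09, -0.996], [-0.999, -0.047, -0.01]]
wrist_force: [0.4, -0.2, 0.2]
gripper_width: 0.602
```

```bash
python3 - <<'E'
from h import *
p=grab_frame("wrist");save(p,"w19");o=get_obs();print(o["tcp_pos"],o["ee_rot"][:,0])
for q in place_of(p,"coverslip_box"): print(q["uv"],q["confidence"],atz(p,q["uv"],0))
for q in silhouettes(p,"coverslip_box"):
    ys,xs=np.nonzero(q["pixels"]); print(xs.min(),xs.max(),ys.min(),ys.max(),q["confidence"])
c=p["frame"][80:230,180:330]; cv2.imwrite("pics/w19c.png",cv2.resize(cv2.cvtColor(c,cv2.COLOR_RGB2BGR),None,fx=4,fy=4,interpolation=cv2.INTER_CUBIC))
E
```

```text
[ 0.45450758 -0.14441155  0.22444718] [-0.04618908  0.01451224 -0.99882729]
[264.2, 127.7] 0.91 [ 0.45925172 -0.09235078  0.        ]
252 275 116 142 0.64
```

View pics/w19.png

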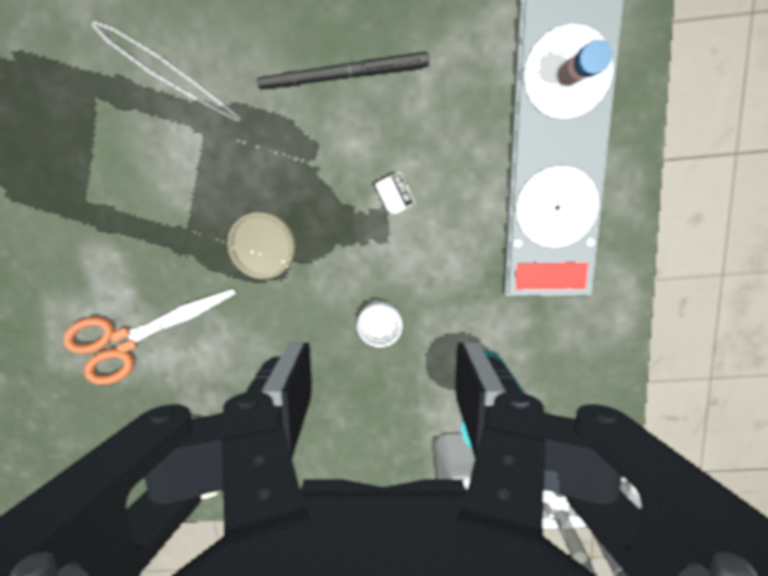

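View pics/w19c.png

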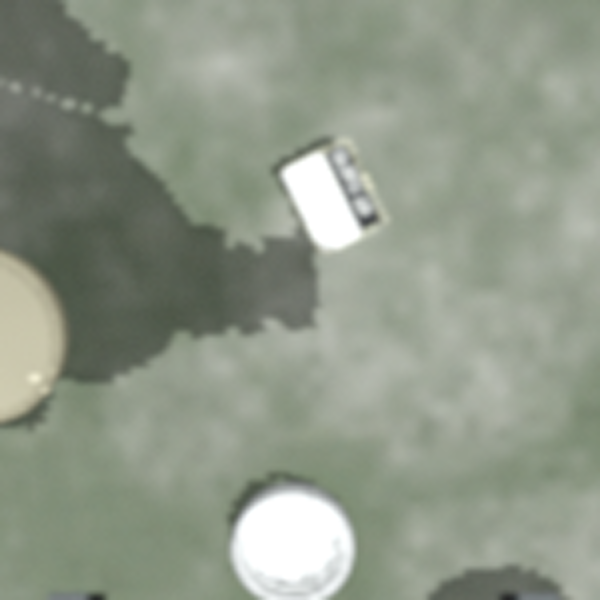

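```bash
python3 - <<'E'
from h import *
p=grab_frame("wrist")
A=lambda x,y: atz(p,(180+x/4-.375,80+y/4-.375),.019)
C=[A(280,178),A(340,140),A(385,217),A(330,252)]
for c in C: print(c.round(4))
print("centre",np.mean(C,0)); 
for i in range(4):
    d=C[(i+1)%4]-C[i]; print(np.linalg.norm(d).round(4),np.degrees(np.arctan2(d[1],d[0])).round(1))
m=(silhouettes(p,"coverslip_box")[0]["pixels"]).astype(np.uint8); c=max(cv2.findContours(m,0,1)[0],key=len)
pts=np.array([atz(p,u[0].astype(float),.019)[:2]*1000 for u in c],np.float32); print(cv2.minAreaRect(pts))
E
```

```text
[ 0.4435 -0.0858  0.019 ]
[ 0.4612 -0.077   0.019 ]
[ 0.4722 -0.0992  0.019 ]
[ 0.4559 -0.1077  0.019 ]
centre [ 0.45817797 -0.09241082  0.019     ]
0.0198 26.5
0.0248 -63.5
0.0184 -152.6
0.0251 119.6
((458.6976623535156, -93.14297485351562), (20.866031646728516, 25.54901885986328), 21.556367874145508)
```

Call:
apply_moves:
  translation:
    - [0,0,-0.012]
    - [0,0.004,-0.01]
    - [0,0.007,-0.01]
    - [0,0.007,-0.009]
    - [0,0,0]
    - [0,0,0]
  spin: [-0.14,-0.14,-0.14,-0.12,0,0]
  fingers: [60,60,60,60,60,60]

```text
time: 41.3
tcp_pos: [0.4685, -0.0974, 0.2231]
ee_rot: [[-0.049, 0.89, 0.453], [0.015, 0.454, -0.891], [-0.999, -0.037, -0.035]]
wrist_force: [-0.1, -0.8, -0.1]
gripper_width: 0.599
```

Call:
apply_moves:
  translation:
    - [0.045,0,-0.001]
    - [0.045,0,-0.001]
    - [0.045,0,-0.001]
    - [0.02,0,0]
    - [0,0,0]
    - [0,0,0]
  spin: [0,0,0,0,0,0]
  fingers: [60,60,60,60,60,60]

```text
time: 41.9
tcp_pos: [0.4599, -0.0951, 0.0654]
ee_rot: [[-0.045, 0.899, 0.436], [0.012, 0.437, -0.899], [-0.999, -0.035, -0.031]]
wrist_force: [0.5, 1.0, 0.6]
gripper_width: 0.596
```

```bash
python3 - <<'E'
from h import *
p=grab_frame("wrist");save(p,"w20");o=get_obs();print(o["tcp_pos"],o["ee_rot"])
m=(silhouettes(p,"coverslip_box")[0]["pixels"]).astype(np.uint8); c=max(cv2.findContours(m,0,1)[0],key=len)
pts=np.array([atz(p,u[0].astype(float),.019)[:2]*1000 for u in c],np.float32); print(cv2.minAreaRect(pts))
E
```

```text
[ 0.46004673 -0.09518097  0.06572306] [[-0.0442169   0.89858169  0.43657281]
 [ 0.01219295  0.43745307 -0.89915858]
 [-0.99894755 -0.03443489 -0.03029918]]
((457.67608642578125, -90.30561828613281), (20.35357666015625, 30.06230926513672), 21.323537826538086)
```

View pics/w20.png

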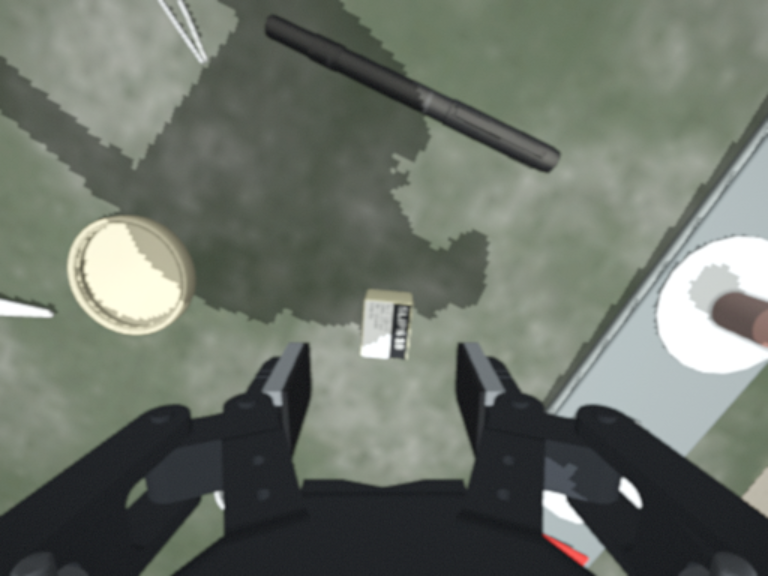

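```bash
python3 - <<'E'
from h import *
p=grab_frame("wrist"); C=[atz(p,(x/1.5,y/1.5),.019) for x,y in ((366,302),(413,305),(409,360),(361,357))]
print(np.mean(C,0))
for i in range(4):
    d=C[(i+1)%4]-C[i]; print(np.linalg.norm(d).round(4),np.degrees(np.arctan2(d[1],d[0])).round(1))
try: print(tip_extent())
except Exception as e: print(tip_extent)
E
```

```text
[ 0.46025677 -0.09341652  0.019     ]
0.0199 22.8
0.0251 -67.0
0.0211 -157.0
0.0252 110.5
0.017
```

Call:
apply_moves:
  translation:
    - [0.014,0.001,-0.0005]
    - [0.014,0.001,0]
    - [0.01,0,0]
    - [0.003,0,0]
    - [0,0,0]
    - [0,0,0]
  spin: [0.03,0.025,0,0,0,0]
  fingers: [60,60,60,60,60,60]

```text
time: 42.65
tcp_pos: [0.465, -0.0948, 0.0304]
ee_rot: [[-0.031, 0.922, 0.385], [0.009, 0.386, -0.923], [-0.999, -0.025, -0.02]]
wrist_force: [0.3, -0.3, 0.7]
gripper_width: 0.605
```

Call:
apply_moves:
  translation:
    - [0.004,-0.002,-0.002]
    - [0.003,-0.002,-0.001]
    - [0.001,0,0]
    - [0,0,0]
    - [0,0,0]
  spin: [0,0,0,0,0]
  fingers: [60,60,60,60,60]

```text
time: 43.15
tcp_pos: [0.4599, -0.0935, 0.023]
ee_rot: [[-0.03, 0.922, 0.386], [0.008, 0.386, -0.922], [-1.0, -0.024, -0.019]]
wrist_force: [0.7, -0.4, -0.2]
gripper_width: 0.601
```

```bash
python3 - <<'E'
from h import *
p=grab_frame("wrist");save(p,"w21");o=get_obs();print(o["tcp_pos"],o["ee_rot"][:,0])
E
```

```text
[ 0.45992588 -0.09351171  0.02297436] [-0.0294356   0.00805024 -0.99953426]
```

View pics/w21.png

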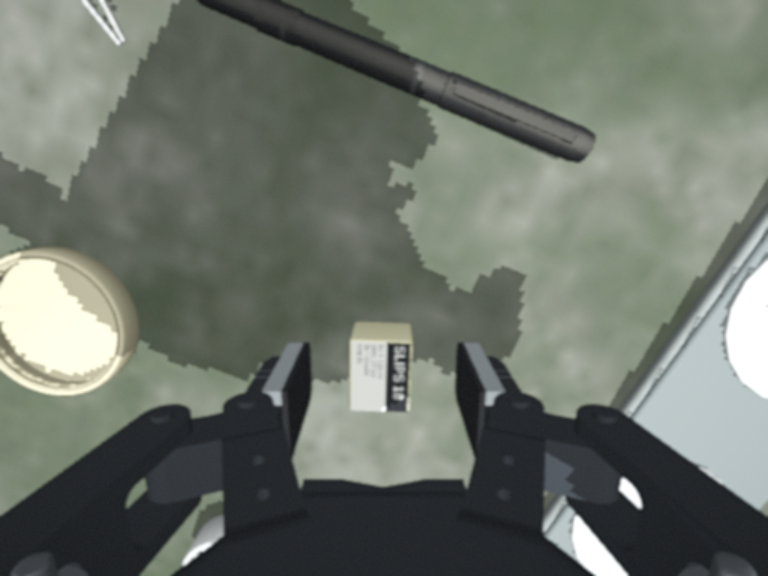

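Call:
apply_moves:
  translation:
    - [0.0015,0,0]
    - [0,0,0]
    - [0,0,0]
    - [0,0,0]
    - [0,0,0]
    - [0,0,0]
    - [0,0,0]
  spin: [0,0,0,0,0,0,0]
  fingers: [60,5,5,5,5,5,5]
  grip_force: 30

```text
time: 43.9
tcp_pos: [0.4602, -0.0936, 0.0217]
ee_rot: [[-0.029, 0.922, 0.386], [0.008, 0.386, -0.922], [-1.0, -0.023, -0.018]]
wrist_force: [-0.0, 0.8, 0.5]
gripper_width: 0.231
```

```bash
python3 - <<'E'
from h import *
p=grab_frame("wrist");save(p,"w22");o=get_obs();T=o["tcp_pos"];R=o["ee_rot"];print(T,R[:,0],o["gripper_width"])
c=atz(p,(381/1.5,377/1.5),.019);print(c)
E
```

```text
[ 0.46027279 -0.09364173  0.0217515 ] [-0.02867117  0.00781202 -0.99955837] 0.2284488436766408
[ 0.45907879 -0.09203697  0.019     ]
```

View pics/w22.png

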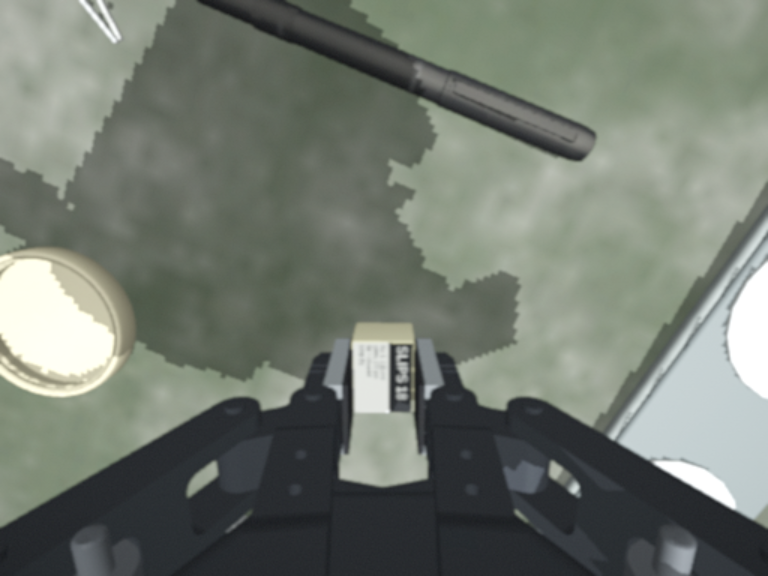

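Call:
apply_moves:
  translation:
    - [-0.01,0,0]
    - [-0.02,0,0]
    - [-0.03,0,0]
    - [-0.03,0,0]
    - [-0.02,0,0]
    - [-0.01,0,0]
    - [0,0,0]
    - [0,0,0]
  spin: [0,0,0,0.13,0.13,0.13,0.1,0]
  fingers: [5,5,5,5,5,5,5,5]

```text
time: 44.75
tcp_pos: [0.4635, -0.0945, 0.1512]
ee_rot: [[-0.027, 0.993, -0.112], [0.007, -0.112, -0.994], [-1.0, -0.028, -0.004]]
wrist_force: [-0.2, 0.3, -0.8]
gripper_width: 0.229
```

Call:
apply_moves:
  translation:
    - [0,0.006,0.004]
    - [0,0.011,0.008]
    - [0,0.012,0.009]
    - [0,0.012,0.009]
    - [0,0.012,0.009]
    - [0,0.012,0.009]
    - [0,0.012,0.009]
    - [0,0.012,0.009]
    - [0,0.012,0.009]
    - [0,0.01,0.007]
    - [0,0.006,0.005]
    - [0,0,0]
  spin: [0,0,0,0,0,0,0,0,0,0,0,0]
  fingers: [5,5,5,5,5,5,5,5,5,5,5,5]

```text
time: 45.95
tcp_pos: [0.5762, -0.1993, 0.1417]
ee_rot: [[-0.035, 0.996, -0.082], [0.01, -0.082, -0.997], [-0.999, -0.036, -0.007]]
wrist_force: [-0.1, 0.3, 0.3]
gripper_width: 0.232
```

```bash
python3 - <<'E'
from h import *
np.set_printoptions(precision=4,suppress=True)
p=grab_frame("wrist");save(p,"w23");o=get_obs();T=o["tcp_pos"];R=o["ee_rot"];print(T,R,o["gripper_width"])
for d in discs(p): print(d[:3])
print(proj(p,(.5822,-.1146,.01))*1.5)
B=T+R[:,0]*.0027
C=[proj(p,B+a*.0105*R[:,1]+b*.013*R[:,2])*1.5 for a in(-1,1) for b in(-1,1)]; print("box top pred",np.array(C).round())
E
```

```text
[ 0.5758 -0.1989  0.1416] [[-0.0356  0.996  -0.0822]
 [ 0.0101 -0.0818 -0.9966]
 [-0.9993 -0.0363 -0.0072]] 0.23148644628918033
(0.67, [0.5819, -0.1142], 0.0301)
(0.54, [0.5867, -0.0408], 0.0118)
[389.7904 139.243 ]
box top pred [[349. 345.]
 [351. 416.]
 [414. 345.]
 [413. 416.]]
```

View pics/w23.png

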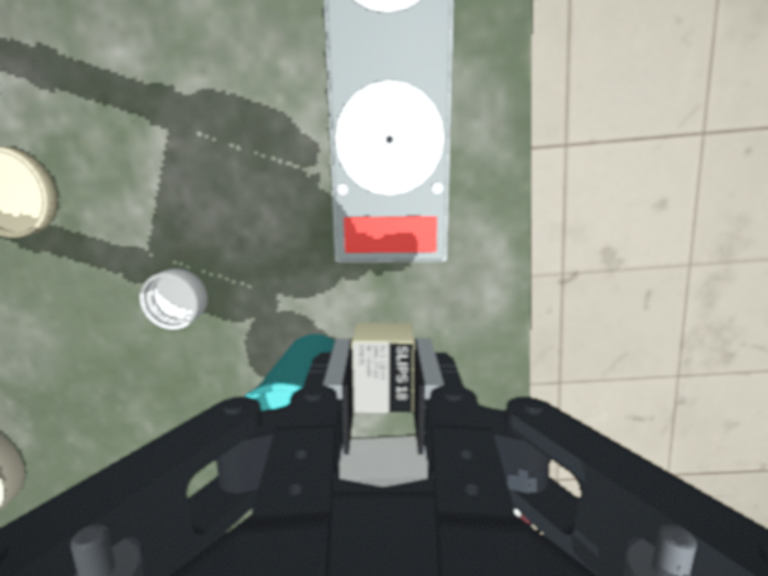

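Call:
apply_moves:
  translation:
    - [0,0,-0.01]
    - [0,0,-0.012]
    - [0,0,-0.013]
    - [0,0,-0.012]
    - [0,0,-0.01]
    - [0,0,-0.008]
    - [0,0,-0.005]
    - [0,0,-0.002]
    - [0,0,0]
    - [0,0,0]
  spin: [0,0,0,0,0,0,0,0,0,0]
  fingers: [5,5,5,5,5,5,5,5,5,5]

```text
time: 47.05
tcp_pos: [0.5812, -0.1174, 0.1439]
ee_rot: [[-0.034, 0.996, -0.078], [0.01, -0.077, -0.997], [-0.999, -0.034, -0.008]]
wrist_force: [0.5, -0.8, -0.8]
gripper_width: 0.23
```

Call:
apply_moves:
  translation:
    - [0.01,0.001,0]
    - [0.013,0.001,0]
    - [0.013,0.001,0]
    - [0.013,0.001,0]
    - [0.013,0.001,0]
    - [0.013,0.0005,0]
    - [0.013,0,0]
    - [0.01,0,0]
    - [0.004,0,0]
    - [0.001,0,0]
    - [0,0,0]
    - [0,0,0]
  spin: [0,0,0,0,0,0,0,0,0,0,0,0]
  fingers: [5,5,5,5,5,5,5,5,5,5,5,5]

```text
time: 48.25
tcp_pos: [0.5827, -0.1183, 0.0326]
ee_rot: [[-0.035, 0.996, -0.08], [0.01, -0.08, -0.997], [-0.999, -0.035, -0.007]]
wrist_force: [-0.0, 0.1, 0.1]
gripper_width: 0.228
```

```bash
python3 - <<'E'
from h import *
p=grab_frame("wrist");save(p,"w24");s=grab_frame("side");o=get_obs();print(o["tcp_pos"],o["ee_rot"][:,0],o["wrist_force"])
im=s["frame"][200:250,278:328]; im=cv2.resize(cv2.cvtColor(im,cv2.COLOR_RGB2BGR),None,fx=8,fy=8,interpolation=cv2.INTER_NEAREST)
w=cv2.resize(cv2.cvtColor(p["frame"],cv2.COLOR_RGB2BGR)[150:350,155:355],None,fx=2,fy=2)
cv2.imwrite("pics/b24.png",np.hstack([im,w]))
E
```

```text
[ 0.58264939 -0.11825839  0.03245994] [-0.03509969  0.01007544 -0.99933303] [-0.05158792  0.44122189 -0.96072937]
```

View pics/b24.png

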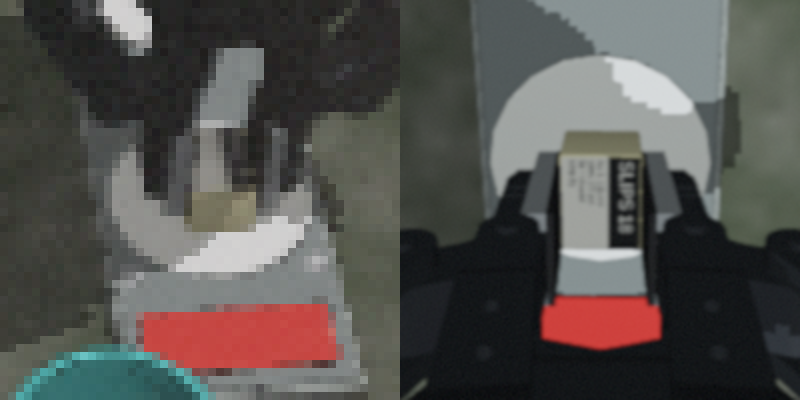

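Call:
apply_moves:
  translation:
    - [-0.001,0,-0.0015]
    - [0,0,-0.0006]
    - [0.0005,0,0]
    - [0,0,0]
  spin: [0,0,0,0]
  fingers: [5,5,5,5]

```text
time: 48.75
tcp_pos: [0.5827, -0.1159, 0.0325]
ee_rot: [[-0.036, 0.996, -0.08], [0.01, -0.079, -0.997], [-0.999, -0.036, -0.007]]
wrist_force: [-0.4, -0.1, 0.3]
gripper_width: 0.227
```

Call:
apply_moves:
  translation:
    - [0.0005,0,0]
    - [0,0,0]
    - [0,0,0]
    - [0,0,0]
    - [0,0,0]
    - [-0.01,0,0]
    - [-0.015,0,0]
    - [-0.02,0,0]
    - [-0.025,0,0]
    - [-0.025,0,0]
    - [-0.02,0,0.0]
    - [0,0,0]
  spin: [0,0,0,0,0,0,0,0,0,0,0,0]
  fingers: [5,30,40,50,50,50,50,50,50,50,50,50]

```text
time: 49.95
tcp_pos: [0.5876, -0.1173, 0.159]
ee_rot: [[-0.031, 0.996, -0.08], [0.009, -0.08, -0.997], [-0.999, -0.031, -0.006]]
wrist_force: [-0.6, -0.2, 0.5]
gripper_width: 0.497
```

```bash
python3 - <<'E'
from h import *
np.set_printoptions(precision=4,suppress=True)
p=grab_frame("wrist");save(p,"w25");t=grab_frame("top");save(t,"t25");s=grab_frame("side");save(s,"s25");o=get_obs();print(o["tcp_pos"])
for n,P in (("w",p),("t",t),("s",s)):
  for d in discs(P): print(n,d[:3])
  for k in["coverslip_box","sample_vial","brown_bottle","purple_cup"]:
    for q in place_of(P,k)[:2]: print(n,k,q["confidence"],atz(P,q["uv"],.01))
E
```

```text
[ 0.5858 -0.1169  0.1534]
w (0.86, [0.5821, -0.1143], 0.0299)
w (0.62, [0.5887, -0.0198], 0.0297)
w coverslip_box 0.73 [ 0.5861 -0.1118  0.01  ]
w sample_vial 0.79 [ 0.5893 -0.0204  0.01  ]
w purple_cup 0.72 [ 0.5244 -0.2448  0.01  ]
t (0.66, [0.5873, -0.0215], 0.0293)
t (0.57, [0.5797, -0.1154], 0.0242)
t (0.56, [0.595, 0.074], 0.0262)
t (0.43, [0.5996, 0.1676], 0.0264)
t coverslip_box 0.59 [ 0.5791 -0.1195  0.01  ]
t sample_vial 0.54 [ 0.5948 -0.0287  0.01  ]
t brown_bottle 0.72 [0.593  0.0735 0.01  ]
t purple_cup 0.76 [0.594  0.1743 0.01  ]
t purple_cup 0.72 [ 0.524  -0.2508  0.01  ]
s (0.62, [0.5877, -0.0273], 0.0269)
s (0.51, [0.5804, -0.1196], 0.0247)
s coverslip_box 0.57 [ 0.584  -0.1062  0.01  ]
s coverslip_box 0.45 [0.6084 0.0925 0.01  ]
s sample_vial 0.47 [ 0.5893 -0.0118  0.01  ]
s brown_bottle 0.51 [0.5968 0.0742 0.01  ]
s purple_cup 0.95 [ 0.5107 -0.2645  0.01  ]
s purple_cup 0.81 [0.6052 0.1737 0.01  ]
```

View pics/w25.png

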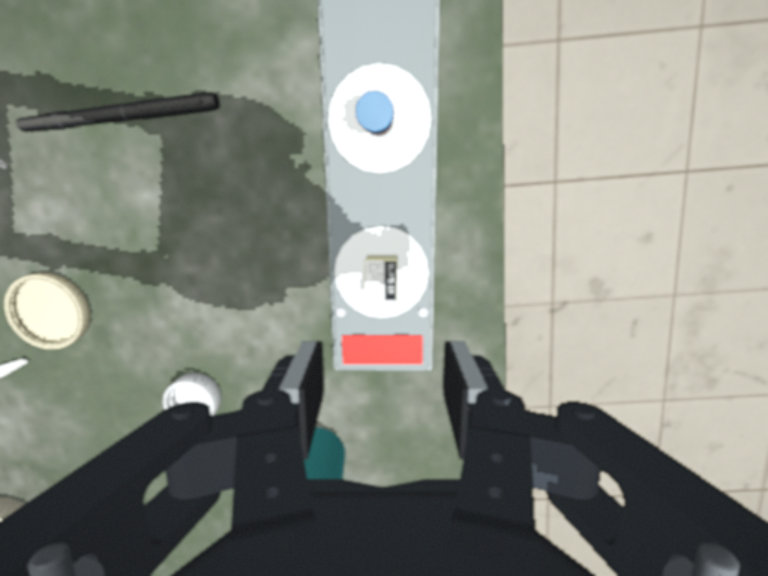

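View pics/s25.png

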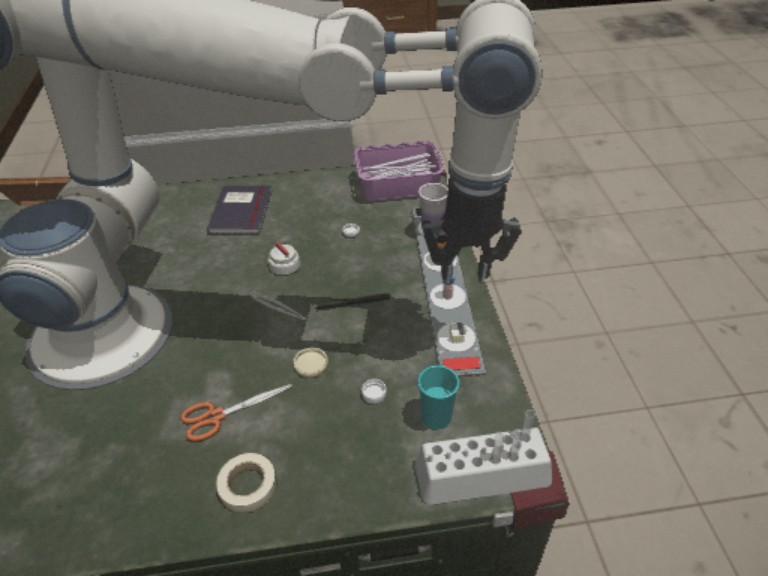

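Call:
apply_moves:
  translation:
    - [-0.015,0,-0.008]
    - [-0.015,0,-0.012]
    - [-0.015,0,-0.012]
    - [-0.015,0,-0.012]
    - [-0.012,0,-0.012]
    - [-0.01,0,-0.012]
    - [0,-0.001,-0.012]
    - [0,-0.002,-0.01]
    - [0,-0.002,-0.006]
    - [0,0,0]
    - [0,0,0]
  spin: [0,0,0,0,0,0,0,0,0,0,0]
  fingers: [50,50,50,50,50,50,50,50,50,50,50]

```text
time: 51.95
tcp_pos: [0.5922, -0.011, 0.2456]
ee_rot: [[-0.036, 0.996, -0.077], [0.011, -0.077, -0.997], [-0.999, -0.036, -0.009]]
wrist_force: [-0.1, 0.5, -0.1]
gripper_width: 0.501
```

```bash
python3 - <<'E'
from h import *
np.set_printoptions(precision=4,suppress=True)
p=grab_frame("wrist");o=get_obs();print(o["tcp_pos"])
im=cv2.resize(cv2.cvtColor(p["frame"],cv2.COLOR_RGB2BGR),None,fx=3,fy=3,interpolation=cv2.INTER_CUBIC)
D=[(.6013,.1692),(.5950,.0745),(.5886,-.0199),(.5821,-.1145)]
th=np.linspace(0,6.3,80)
def draw(c,r,z,col):
    P=np.array([(proj(p,(c[0]+r*np.cos(t),c[1]+r*np.sin(t),z))+.5)*3 for t in th]).astype(int); cv2.polylines(im,[P],True,col,1)
for d in D: draw(d,.031,.01,(0,0,255))
draw(D[0],.0285,.096,(0,255,0));draw(D[0],.0215,.010,(0,255,0));draw(D[1],.0165,.010,(0,255,0));draw(D[1],.010,.078,(0,255,0));draw(D[2],.010,.058,(0,255,0));draw(D[2],.010,.010,(0,255,0))
for sx in (1,):
  P=np.array([(proj(p,(D[3][0]+a*.0105,D[3][1]+b*.013,.029))+.5)*3 for a,b in((-1,-1),(1,-1),(1,1),(-1,1))]).astype(int); cv2.polylines(im,[P],True,(0,255,0),1)
cv2.imwrite("pics/w26.png",im); cv2.imwrite("pics/w26a.png",im[0:590,420:1120]); cv2.imwrite("pics/w26b.png",im[500:1090,420:1120])
E
```

```text
[ 0.5922 -0.0111  0.2455]
```

View pics/w26a.png

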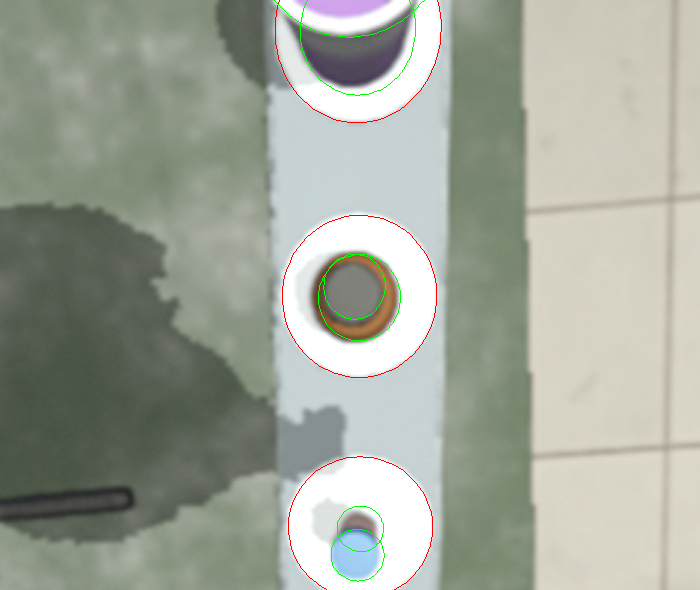

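View pics/w26b.png

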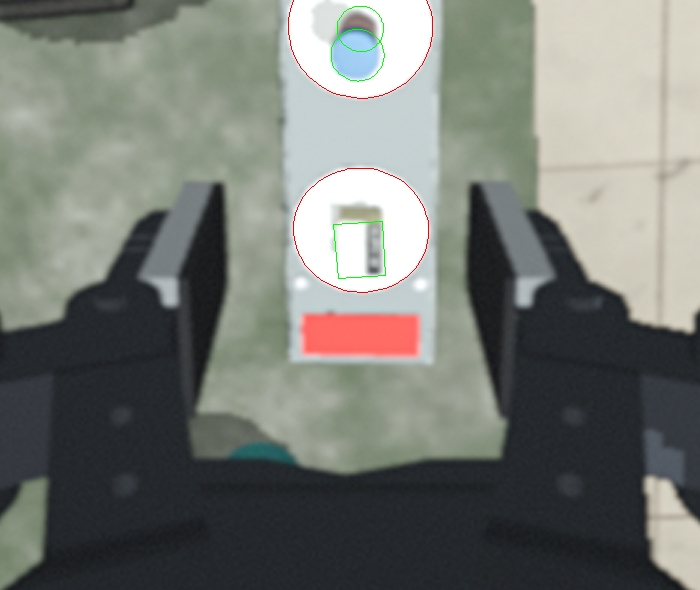

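Call:
apply_moves:
  translation:
    - [0,0,-0.01]
    - [0,0,-0.013]
    - [0,0,-0.013]
    - [0,0,-0.013]
    - [0,0,-0.013]
    - [0,0,-0.013]
    - [0,0,-0.008]
    - [0,0,-0.003]
    - [0,0,0]
  spin: [0,0,0,0,0,0,0,0,0]
  fingers: [50,50,50,50,50,50,50,50,50]

```text
time: 52.9
tcp_pos: [0.5993, 0.0827, 0.245]
ee_rot: [[-0.038, 0.996, -0.077], [0.012, -0.077, -0.997], [-0.999, -0.038, -0.009]]
wrist_force: [-0.8, -0.2, 0.7]
gripper_width: 0.497
```

```bash
python3 - <<'E'
from h import *
np.set_printoptions(precision=4,suppress=True)
p=grab_frame("wrist");o=get_obs();print(o["tcp_pos"])
im=cv2.resize(cv2.cvtColor(p["frame"],cv2.COLOR_RGB2BGR),None,fx=3,fy=3,interpolation=cv2.INTER_CUBIC)
D=[(.6013,.1692),(.5950,.0745),(.5886,-.0199),(.5821,-.1145)]
th=np.linspace(0,6.3,80)
def draw(c,r,z,col):
    P=np.array([(proj(p,(c[0]+r*np.cos(t),c[1]+r*np.sin(t),z))+.5)*3 for t in th]).astype(int); cv2.polylines(im,[P],True,col,1)
for d in D: draw(d,.031,.01,(0,0,255))
draw(D[0],.0285,.096,(0,255,0));draw(D[0],.0215,.010,(0,255,0));draw(D[1],.0165,.010,(0,255,0));draw(D[1],.010,.078,(0,255,0))
cv2.imwrite("pics/w27.png",im[0:590,420:1120])
E
```

```text
[0.5993 0.0824 0.2451]
```

View pics/w27.png

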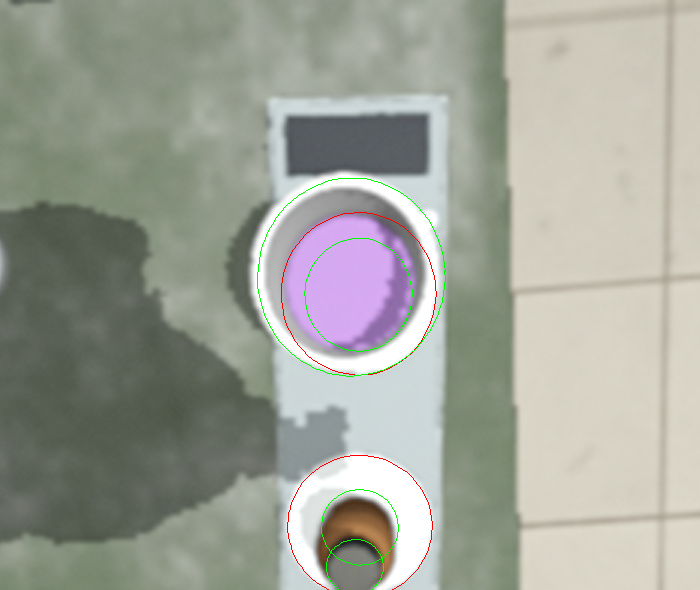

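```bash
python3 -c "
from plant import *
print(get_obs()['time'],finish_job())"
```

```text
the job is handed in; nothing more can be done
52.95 None
```

I placed all four things on their discs, let go of each, and handed the job in at 52.95 s of the 101 s limit. The red tile was at the −y end, so the order from red to black is:
- yellow carton on disc_4
- blue-capped vial on disc_3
- brown bottle on disc_2
- purple cup on disc_1

**Last checks:** I drew each thing's expected outline over the wrist-camera pictures. The carton, vial and bottle stand upright within about 1 mm of centre. The purple cup stands upright, about 2.5 mm off centre, roughly −2 mm in x and +1 mm in y. I left it there because nudging it carried more risk than the offset. The gripper was clear above everything, and the turquoise cup was never touched.

**What disagreed or drifted:**
- **Cameras:** the side camera's disc positions were 4–5 mm off the top camera's in y. The wrist camera agreed with the top one and gave the 95 mm spacing, so I placed by the wrist camera.
- **Heights:** from two views, the cup rim came out at 79 mm (86 in the text) and the bottle cap at 37 mm (68 in the text), the bottle from a poorly conditioned pair. I used the text heights and did not measure the vial, carton or discs separately.
- **Tool tilt:** it drifted up to 3° during moves, so the cup, vial and carton were let go about 2° off upright and settled flat.
- **First cup approach:** it landed about 10 mm off, so I opened the gripper, corrected and gripped again. The cup stayed upright.

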